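# Set a sine plate to its angle for oblique specimen viewing

## Task

Get the little sine plate on the microscopy bench ready for oblique viewing: with the scraper block, not your fingers, wipe the brass chips off the flat plate into the white catch tray beside it. Then swing the plate up by its handle, stack every gauge block set out on the green mat flat in one column on the middle of the bright gauge pad, and lower the plate until its roll rests on the stack. Finally lay the round black specimen flat on the middle of the tilted plate, leave the scraper back on its black mat, and do not disturb the bottles and other things on the bench.

Things in the scene. Friction and masses are not known exactly. Their poses are not given: they have to be found in the camera images.
- sine_base: dark steel base of the sine plate, fixed to the bench, 136 (x) x 70 (y) mm, its top face 25 mm above the bench; origin: centre of its underside, on the bench. Its +x points from the gauge pad to the hinge, z up; the hinge axis runs along its y, 50 mm from the origin along +x and 35 mm above the bench. The plate lies over it, 16 mm above the base's top when flat
- plate (a joint): angle of the hinged steel plate, rad: 0 flat, grows as the handle end swings up about the hinge axis, stop at 1.5. Plate 0.8 kg, 124 x 80 x 12 mm; friction in the hinge lets it stay by itself above about 1.1 rad, below about 0.9 rad it sinks slowly under its own weight. A roll of radius 10 mm under the handle end, its axis 100 mm from the hinge axis and level with it when flat, comes down on the gauge blocks: sin(angle) = stack height / 100 mm
- plate_mid (a point): middle of the plate's upper face (53 mm above the bench when flat, 53 mm from the hinge axis towards the handle and 18 mm above it); its axes turn with the plate: x towards the hinge, y along the hinge axis, z out of the face. The face reaches 59 mm towards the handle, 59 mm towards a 6 mm high end stop at the hinge end, and 40 mm to either side in y
- plate_bar (a point): middle of the round bar of the plate's black bow handle: bar 10 mm thick, along the hinge axis direction, free length 54 mm, 40 mm out from the end of the plate (35 mm clear gap), 152 mm from the hinge axis along the plate and 12 mm above it (47 mm above the bench when flat); moves with the plate, axes as plate_mid
- gauge_seat (a point): centre of the bright gauge pad on top of the base, 25 mm above the bench, 48 mm from the base's origin along the base's -x, under the plate's roll; pad 34 x 66 mm
- tray: white catch tray fixed beside the base on its +y side and turned with it, 160 (x) x 116 (y) x 24 mm high, walls and floor 3 mm; its near edge lies 4 mm in under the plate's side edge, so that what is wiped off the plate's +y side drops into it; origin: centre of its underside on the bench
- scraper_mat: black rubber mat 120 x 120 x 3 mm, fixed, the scraper's place; origin: centre of its underside. The scraper's centre must end over it
- scraper_mid (a point): centre of the blue scraper block, 21 mm above its lower face: foot 70 (x) x 40 (y) mm, 14 mm high, above it a grip 60 (x) x 20 (y) mm up to 42 mm height; it stands on its foot and wipes with its long face, moving along its y
- specimen_mid (a point): centre (9 mm above its underside) of the round black resin-mounted specimen, 30 mm in diameter, 18 mm high, brass insert in its top face; it starts on a cork pad 4 mm thick
- block8_mid (a point): centre of the square steel gauge block 24 x 24 x 8 mm (z its thickness), at first on a green mat 3 mm thick; may be absent
- block10_mid (a point): centre of the square steel gauge block 24 x 24 x 10 mm (z its thickness), at first on a green mat 3 mm thick; may be absent
- block12_mid (a point): centre of the square steel gauge block 24 x 24 x 12 mm (z its thickness), at first on a green mat 3 mm thick; may be absent
- block14_mid (a point): centre of the square steel gauge block 24 x 24 x 14 mm (z its thickness), at first on a green mat 3 mm thick; may be absent
- chip0_mid (a point): centre of a loose brass chip (saw offcut) 18 x 10 x 7 mm, 11 g, lying on the plate at first; may be absent
- chip1_mid (a point): centre of a loose brass chip (saw offcut) 14 x 12 x 7 mm, 11 g, lying on the plate at first; may be absent
- chip2_mid (a point): centre of a loose brass chip (saw offcut) 20 x 9 x 8 mm, 11 g, lying on the plate at first; may be absent
- chip3_mid (a point): centre of a loose brass chip (saw offcut) 16 x 10 x 7 mm, 11 g, lying on the plate at first; may be absent
- chip4_mid (a point): centre of a loose brass chip (saw offcut) 13 x 12 x 8 mm, 11 g, lying on the plate at first; may be absent
- oil_bottle: small amber oil bottle, 28 mm wide, 62 mm high; leave alone
- amber_bottle: amber reagent bottle, 56 mm wide, 110 mm high; leave alone
- canister: black objective canister with metal cap, 44 mm wide, 64 mm high; leave alone
- petri: clear petri dish with lid, 94 mm wide, 16 mm high; leave alone
- slide_box: blue and white slide box 36 x 87 x 32 mm; leave alone
- lens_pot: white open pot 48 mm wide, 45 mm high; leave alone. Origins of these six: centre of the underside

How it is judged:
By the outcome, as a careful person would: the job done as asked, in the order asked, and still so for the second after the job is handed in, with the robot touching nothing.
Of block8, block10, block12, block14 only 2 to 3 are there at a start; the rules pass over those that are not, and their reading is None.
Of chip0, chip1, chip2, chip3, chip4 only 3 to 5 are there at a start; the rules pass over those that are not, and their reading is None.
At some moment in a run one of specimen, scraper may be knocked a few centimetres aside while the robot is not near it.
Once in a run the grip may slacken for a moment while it holds something.
It also fails if it takes over 208 s, if anything falls off the work surface, if the arm or the gripper's body presses on something with over 40 N, if the wrist force passes 120 N, or if a joint passes its speed limit or range.

## Robot

A 6-joint arm with a two-finger parallel gripper is mounted at the origin on the work surface. World frame = base frame: x ahead of the robot, y to its left, z up, the work surface at z = 0. Lengths are in m, angles in degrees, forces in N, time in s.
With the tool pointing down it reaches from about 0.275 to 0.975 m from the base axis. Payload 8.4 kg.
Tool frame: the origin (TCP) lies on the centre line of the jaws, within the pads' length; the fingertips stand 11 mm ahead of it and the grasp point (between the pads) lies 8 mm behind it; z points along the fingers, y is the direction in which the jaws open and shut (so a half turn about z gives the same grasp; the last joint's range is limited). The gripper opens to 92 mm and grips with 3 to 60 N. Pads are 20 mm wide; open, the fingers measure 128 mm over their backs; the gripper's body (75 mm by 189 mm) begins 69 mm behind the grasp point.
Start: joints at [-75.768, 20.225, 93.587, -0, 66.188, -0.138], TCP at [0.155, -0.605, 0.202] pointing down, gripper open.
Joint ranges: [-150.9, 150.9], [-52.94, 120.26], [3.33, 152.33], [-74.26, 254.26], [0, 154.13], [-172.89, 172.89]. Speed limits (degrees/s): [127.2, 127.2, 159.86, 180, 180, 180].

## Interface

Orientations are given as a 3x3 rotation matrix whose columns are the frame's x, y, z axes.
In Python, from station import robot gives the robot as it stands. The module is installed in compiled form; this text tells all that it offers.
- The arm moves only by the tool jog_arm, never from a script. Its argument "moves" is one flat list of numbers, 7 for each row, row after row: the turn, a rotation vector about the tool's x, y, z in rad, then the shift along the tool's x, y, z in mm, then the finger opening in mm, from 0 to 91.9. In form: [rx, ry, rz, dx, dy, dz, jaw, rx, ry, rz, dx, dy, dz, jaw, ...]. A call has 1 to 12 rows; each row is the pose to reach, as a shift and turn from the pose commanded when the call began, along the tool's axes at that moment; what a row does not reach only later rows make up. A row lasts 1/12 s, in which the tool goes at most 41.7 mm and 7.16 degrees, less where a joint would pass 70% of its speed; a pose out of reach is approached as far as the arm can. A call with a gripper value outside its range is refused whole. The fingers move at their own pace and stop on an object; the grip force is fixed at half the most. Time passes only in rows, so rows that repeat a pose let the fingers close. It gives the time, the measured TCP pose, the force and the opening at its end, in the units of the state.
- robot.observe(): the state, without advancing time (a new reading comes with each control period).
- robot.camera(name): name is "scene" or "top" or "wrist"; returns the picture (384x512x3 uint8, red, green, blue); there is no depth.
- robot.get_calibration(name): a dict with "fx", "fy", "cx", "cy" (pixels), "camera_from_world" (4x4, takes a point from world to camera coordinates). Camera axes: x right, y down, z forward; pixel columns grow to the right and rows downward; lengths in m; the calibration is good to about 2 mm. A picture is of the moment at which its call begins: read the wrist's pose just before it. get_calibration takes no time and is no camera call; for the wrist camera it gives the pose at the moment of the call.
- robot.sign_off(): hands the job in, once; it reports no verdict.
Trained networks look in the newest picture that a camera, given by its name, has taken for a name from the list of things; names that differ only in an ending like _2 or _b are one class to them, and where a whole thing is asked for, a point or a joint stands for the part that bears it (a point fixed in the world has none). Each returns a list of dicts, best first, with "p" (0 to 1); they miss things now and then, are a little off and sometimes report something else, mostly with a low value. They report only what shows in the picture. A call takes as long as a camera call.
- robot.search_frame(camera, query): "location" ([x, y, z] in m, in the coordinates of the camera as it stood for that picture, good to about 4 mm: the middle of the surface that is visible of it).
- robot.mark_of(camera, query): "location" ([x, y, z] in m, in the coordinates of the camera as it stood for that picture, good to about 4 mm: a listed point, or the origin of a listed thing).
The state is a dict: "time_s": time; "q": joint angles; "joint_vel": joint speeds; "tau": joint torques, N m; "eef_pos": TCP position; "ee_rot": TCP orientation; "wrist_force": force on the tool from outside, world axes, zero at the start; "ft_torque": the same for the moment, N m; "opening": finger opening in m.
Only numpy, scipy, OpenCV 4.12 (cv2) and the standard library are available. Lean on these libraries where they do the work, as an engineer would, in place of code of your own. Each camera call takes 0.05 s, during which the arm holds its last target. There are 200 camera calls.

## Working session

There is one attempt and no reset: what is moved stays moved. The work goes in short steps, Python scripts to look and compute and a tool call to move; the robot and the scene stay as the last step left them, time stands still between calls to the robot, and variables do not carry over. Pictures are saved under pics/ and viewed, about 12 in all and at most 16, crops included, and the job is handed in when it is done.

Besides the shell and the picture viewer there is one more tool, called after "Request:" as name(argument=value, ...) on one line, values as JSON. jog_arm: Moves the arm, as the interface text tells. Its arguments: {"type":"object","properties":{"moves":{"type":"array"}},"required":["moves"]}

```bash
mkdir -p pics && cat > h.py <<'E'
import numpy as np, cv2
from station import robot
def inv(T): return np.linalg.inv(T)
def toworld(cam,p,T=None):
    T=robot.get_calibration(cam)["camera_from_world"] if T is None else T
    return (inv(np.array(T))@np.r_[p,1])[:3]
def find(cam,names,T,fn='mark_of',n=1):
    out={}
    for q in names:
        r=getattr(robot,fn)(cam,q)
        out[q]=[(round(d['p'],2),np.round(toworld(cam,d['location'],T)*1000,1).tolist()) for d in r[:n]]
    return out
def snap(cam,fname):
    T=np.array(robot.get_calibration(cam)["camera_from_world"])
    im=robot.camera(cam); cv2.imwrite('pics/'+fname,im[:,:,::-1]); return im,T
def st():
    s=robot.observe(); print(round(s['time_s'],2),np.round(np.array(s['eef_pos'])*1000,1),np.round(s['ee_rot'],3).tolist(),np.round(s['q'],1),np.round(s['wrist_force'],1),round(s['opening']*1000,1)); return s
E
python3 - <<'E'
from h import *
st()
N="sine_base plate plate_mid plate_bar gauge_seat tray scraper_mat scraper_mid specimen_mid block8_mid block10_mid block12_mid block14_mid chip0_mid chip1_mid chip2_mid chip3_mid chip4_mid".split()
ims=[]
for c in ("scene","top"):
    im,T=snap(c,c+"0.png"); print(c,np.round(inv(T)[:3,3],3))
    for k,v in find(c,N,T,n=2).items(): print(k,v)
E
```

```text
0.0 [ 155.  -605.   201.3] [[0.969, 0.248, -0.0], [0.248, -0.969, 0.001], [0.0, -0.001, -1.0]] [-75.8  20.3  93.6   0.   66.2  -0.1] [-0.6  0.   1. ] 91.7
scene [ 1.201 -1.003  1.046]Traceback (most recent call last):
  File "<stdin>", line 7, in <module>
  File "h.py", line 10, in find
    r=getattr(robot,fn)(cam,q)
ValueError: it knows: amber_bottle, block10_mid, block12_mid, block14_mid, block8_mid, canister, chip0_mid, chip1_mid, chip2_mid, chip3_mid, chip4_mid, gauge_seat, lens_pot, oil_bottle, petri, plate_bar, plate_mi
```

View pics/scene0.png

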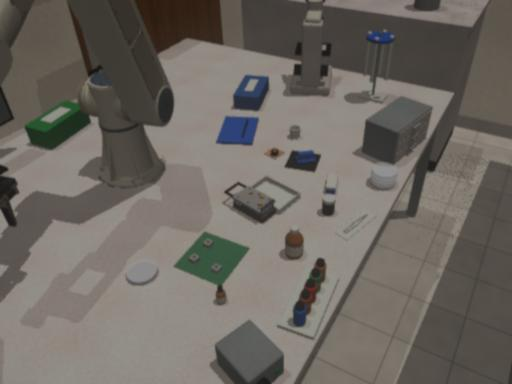

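The scene view shows the sine plate at about (253,202) with its handle towards (233,190). The tray is at (277,193), the scraper on its mat at (305,158) and the specimen on cork at (274,152). Three blocks lie on the green mat at (208,243), (194,258) and (216,268).

```bash
python3 - <<'E'
from h import *
N="sine_base plate_mid plate_bar gauge_seat tray scraper_mat scraper_mid specimen_mid block8_mid block10_mid block12_mid block14_mid chip0_mid chip1_mid chip2_mid chip3_mid chip4_mid oil_bottle canister amber_bottle".split()
for c in ("scene","top"):
    im,T=snap(c,c+"0.png"); print(c,np.round(inv(T)[:3,3],3))
    for k in N:
        try: print(find(c,[k],T,n=2))
        except ValueError as e: print(k,'unknown')
E
```

```text
scene [ 1.201 -1.003  1.046]
{'sine_base': [(0.6, [546.8, 9.8, -3.5])]}
{'plate_mid': [(0.75, [545.8, 12.2, 53.8])]}
{'plate_bar': [(0.81, [446.1, 29.8, 46.8]), (0.27, [444.7, 330.2, 14.9])]}
{'gauge_seat': [(0.79, [499.6, 20.1, 24.1]), (0.63, [455.3, 494.4, -1.9])]}
{'tray': [(0.66, [566.5, 100.5, -1.1])]}
{'scraper_mat': [(0.72, [564.5, 351.4, 4.1]), (0.21, [566.4, 100.4, -5.0])]}
{'scraper_mid': [(0.58, [573.6, 352.0, 19.7])]}
{'specimen_mid': [(0.61, [449.4, 329.5, 16.5])]}
{'block8_mid': []}
{'block10_mid': [(0.39, [589.3, -275.1, 5.5])]}
{'block12_mid': [(0.56, [508.5, -207.3, 8.9])]}
{'block14_mid': [(0.62, [507.6, -278.7, 13.7])]}
{'chip0_mid': []}
{'chip1_mid': [(0.53, [773.4, 117.2, -2.4])]}
{'chip2_mid': []}
{'chip3_mid': []}
{'chip4_mid': []}
{'oil_bottle': [(0.51, [666.9, -361.3, -0.5]), (0.17, [510.4, -206.1, 9.2])]}
{'canister': [(0.71, [773.8, 114.2, 0.6])]}
{'amber_bottle': [(0.95, [760.0, -110.4, -4.4]), (0.55, [401.5, -393.8, -1.7])]}
top [0.41  0.061 1.281]
{'sine_base': [(0.78, [547.0, 7.0, 3.4]), (0.34, [448.2, 332.6, 10.8])]}
{'plate_mid': [(0.67, [546.6, 11.8,
[... 349 characters left out ...]
585.1, -275.1, 4.4])]}
{'block8_mid': []}
{'block10_mid': [(0.73, [567.3, 28.2, 54.1]), (0.42, [582.7, -275.9, 2.0])]}
{'block12_mid': []}
{'block14_mid': [(0.63, [500.7, 18.4, 25.0]), (0.52, [504.9, -277.1, 9.0])]}
{'chip0_mid': [(0.4, [727.7, 249.7, 1.1])]}
{'chip1_mid': [(0.58, [525.3, 26.7, 58.8]), (0.52, [567.3, 101.0, 4.4])]}
{'chip2_mid': [(0.39, [730.2, 252.0, -2.6])]}
{'chip3_mid': [(0.59, [568.4, 30.5, 55.3]), (0.44, [758.2, -107.7, -2.4])]}
{'chip4_mid': [(0.71, [454.8, 488.9, 0.1]), (0.45, [579.5, -10.1, 57.8])]}
{'oil_bottle': [(0.59, [668.1, -365.1, -1.7]), (0.46, [547.4, 13.1, 56.0])]}
{'canister': [(0.62, [770.0, 118.7, 3.1])]}
{'amber_bottle': [(0.63, [757.1, -108.3, 0.7])]}
```

View pics/top0.png

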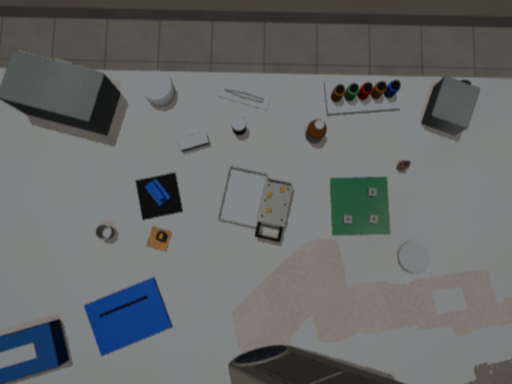

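The top view shows the plate at (275,205) with chips near (282,190), (269,195) and (268,210), and its handle at (269,231). The tray is at (243,198), the scraper at (157,191), the specimen at (160,238), and the three blocks at (373,192), (348,219) and (374,219). Next I'll set up a move helper and get the wrist camera geometry.

```bash
cat >> h.py <<'E'
from scipy.spatial.transform import Rotation as R
def Rdown(yaw,tilt=0):
    """tool down, tool y axis at 'yaw' deg in world; tilt about world axis done by caller"""
    a=np.radians(yaw); y=np.array([np.cos(a),np.sin(a),0]); z=np.array([0,0,-1.]); return np.c_[np.cross(y,z),y,z]
def delta(targets,P0=None,R0=None):
    """targets: list of (pos mm, Rot) ; prints rv, shift in tool frame"""
    s=robot.observe(); P0=np.array(s['eef_pos'])*1000 if P0 is None else np.array(P0,float); R0=np.array(s['ee_rot']) if R0 is None else R0
    for P,Rt in targets:
        rv=R.from_matrix(R0.T@Rt).as_rotvec(); d=R0.T@(np.array(P)-P0)
        print(np.round(rv,3).tolist(),np.round(d,1).tolist(),'rows',int(np.ceil(max(np.linalg.norm(d)/41.7,np.degrees(np.linalg.norm(rv))/7.16))))
E
python3 - <<'E'
from h import *
c=robot.get_calibration('wrist'); T=np.array(c['camera_from_world']); s=robot.observe()
Tt=np.eye(4);Tt[:3,:3]=s['ee_rot'];Tt[:3,3]=s['eef_pos']
print({k:c[k] for k in('fx','fy','cx','cy')}); print(np.round(T@Tt,3))
delta([((480,0,330),Rdown(180)),((480,0,330),Rdown(0)),((500,-250,330),Rdown(180)),((470,-220,300),Rdown(180+-24))])
E
```

```text
{'fx': 264.9689303377263, 'fy': 264.9689303377263, 'cx': 256.16299744618425, 'cy': 191.52895568265612}
[[-0.002  1.    -0.001  0.001]
 [-0.968 -0.002 -0.25   0.022]
 [-0.25   0.001  0.968  0.195]
 [ 0.     0.     0.     1.   ]]
[-0.0, 0.0, 1.822] [465.0, -505.8, -128.0] rows 17
[-0.0, -0.0, -1.32] [465.0, -505.8, -128.0] rows 17
[-0.0, 0.0, 1.822] [422.3, -258.7, -128.0] rows 15
[-0.0, 0.0, 2.241] [400.7, -295.2, -98.0] rows 18
```

```bash
python3 - <<'E'
from h import *
delta([((520,-270,180),Rdown(-12))])
delta([((550,0,190),Rdown(-12)),((550,20,190),Rdown(-12)),((540,310,190),Rdown(-12))],(520,-270,180),Rdown(-12))
E
```

```text
[-0.0, -0.0, -1.11] [436.7, -234.3, 22.0] rows 12
[0.0, 0.0, 0.0] [270.3, -26.8, -10.0] rows 7
[0.0, 0.0, 0.0] [289.9, -30.9, -10.0] rows 7
[0.0, 0.0, 0.0] [571.5, -101.0, -10.0] rows 14
```

Request:
jog_arm(moves=[0,0,-1.11,437,-234,22,91,0,0,-1.11,437,-234,22,91,0,0,-1.11,437,-234,22,91,0,0,-1.11,437,-234,22,91,0,0,-1.11,437,-234,22,91,0,0,-1.11,437,-234,22,91,0,0,-1.11,437,-234,22,91,0,0,-1.11,437,-234,22,91,0,0,-1.11,437,-234,22,91,0,0,-1.11,437,-234,22,91,0,0,-1.11,437,-234,22,91,0,0,-1.11,437,-234,22,91])

```text
time_s: 3.2
eef_pos: [0.522, -0.2684, 0.1801]
ee_rot: [[0.208, 0.978, 0.001], [0.978, -0.208, -0.0], [0.0, 0.001, -1.0]]
wrist_force: [0.2, -1.4, -1.1]
opening: 0.091
```

Request:
jog_arm(moves=[0,0,-0.0,0,0,0,91,0,0,0,0,0,0,91])

```text
time_s: 3.37
eef_pos: [0.5216, -0.2688, 0.1797]
ee_rot: [[0.205, 0.979, -0.0], [0.979, -0.205, 0.0], [0.0, -0.0, -1.0]]
wrist_force: [-0.7, 0.4, -0.5]
opening: 0.0906
```

```bash
python3 - <<'E'
from h import *
st()
im,T=snap('wrist','w1.png')
for k in "block8_mid block10_mid block12_mid block14_mid".split(): print(find('wrist',[k],T,n=3))
E
```

```text
3.37 [ 521.6 -268.8  179.7] [[0.205, 0.979, -0.0], [0.979, -0.205, 0.0], [0.0, -0.0, -1.0]] [-27.4  18.1  99.7   0.   62.2 -15.6] [-0.7  0.4 -0.5] 90.6
{'block8_mid': []}
{'block10_mid': [(0.89, [585.9, -277.0, 7.8])]}
{'block12_mid': [(0.88, [503.2, -202.0, 7.2])]}
{'block14_mid': [(0.89, [507.7, -281.0, 11.5]), (0.71, [504.3, -207.2, 7.5]), (0.16, [399.9, -393.7, 0.0])]}
```

View pics/w1.png

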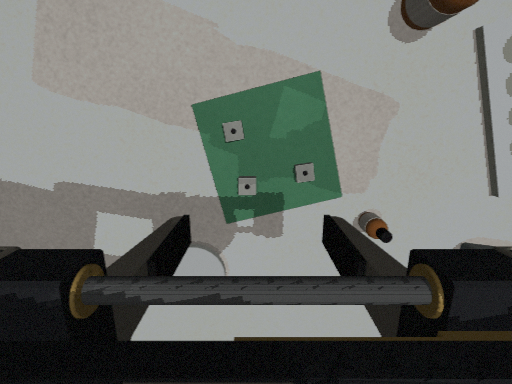

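Wrist picture: blocks at (233,131), (305,173) and (247,186) on the green mat. The gripper hides the rows below about 215, so I'll keep targets on the tool's +x side.

```bash
cat >> h.py <<'E'
def ray(cam_K,T,uv):
    c=inv(T); d=np.array([(uv[0]-cam_K['cx'])/cam_K['fx'],(uv[1]-cam_K['cy'])/cam_K['fy'],1]); return c[:3,3]*1000,c[:3,:3]@d
def onplane(cam,T,uv,z):
    K=robot.get_calibration(cam); o,d=ray(K,T,uv); return o+d*(z-o[2])/d[2]
def tri(obs):
    A=np.zeros((3,3));b=np.zeros(3)
    for cam,T,uv in obs:
        o,d=ray(robot.get_calibration(cam),T,uv); d=d/np.linalg.norm(d); M=np.eye(3)-np.outer(d,d); A+=M;b+=M@o
    return np.linalg.solve(A,b)
E
python3 - <<'E'
from h import *
np.save('T_w1.npy',robot.get_calibration('wrist')['camera_from_world'])
T=np.load('T_w1.npy'); im=cv2.imread('pics/w1.png'); K=robot.get_calibration('wrist')
hsv=cv2.cvtColor(im,cv2.COLOR_BGR2HSV)
for (u,v),th in zip([(233,131),(305,173),(247,186)],(12,10,14)):
    m=((hsv[:,:,1]<90)*255).astype(np.uint8); w=np.zeros_like(m); w[v-16:v+17,u-16:u+17]=m[v-16:v+17,u-16:u+17]
    cs,_=cv2.findContours(w,0,2); c=max(cs,key=cv2.contourArea).reshape(-1,2).astype(float)
    P=np.array([onplane('wrist',T,p,3+th) for p in c])[:,:2].astype(np.float32); print(cv2.minAreaRect(P))
delta([((555,-45,170),Rdown(-12))])
E
```

```text
((503.1590576171875, -205.71316528320312), (25.0262508392334, 25.481948852539062), 86.88123321533203)
((583.8356323242188, -278.40673828125), (26.079776763916016, 25.752574920654297), 87.10249328613281)
((504.99700927734375, -279.2261657714844), (26.19220542907715, 24.356090545654297), 77.75747680664062)
[-0.0, 0.0, -0.002] [228.7, -12.8, 10.0] rows 6
```

Request:
jog_arm(moves=[0,0,0,229,-13,10,91,0,0,0,229,-13,10,91,0,0,0,229,-13,10,91,0,0,0,229,-13,10,91,0,0,0,229,-13,10,91,0,0,0,229,-13,10,91,0,0,0,229,-13,10,91,0,0,0,229,-13,10,91,0,0,0,229,-13,10,91])

```text
time_s: 4.37
eef_pos: [0.5552, -0.0449, 0.1701]
ee_rot: [[0.209, 0.978, 0.0], [0.978, -0.209, -0.0], [-0.0, 0.0, -1.0]]
wrist_force: [-0.2, -0.3, -0.8]
opening: 0.0913
```

```bash
python3 - <<'E'
from h import *
st()
im,T=snap('wrist','w2.png'); np.save('T_w2.npy',T)
for k in "sine_base plate_mid plate_bar gauge_seat tray chip0_mid chip1_mid chip2_mid chip3_mid chip4_mid".split(): print(find('wrist',[k],T,n=3))
E
```

```text
4.37 [555.2 -44.9 170.1] [[0.209, 0.978, 0.0], [0.978, -0.209, -0.0], [-0.0, 0.0, -1.0]] [ -4.8  16.1 103.8  -0.   60.    7.3] [-0.2 -0.3 -0.8] 91.3
{'sine_base': [(0.67, [543.3, 11.6, 4.0])]}
{'plate_mid': [(0.61, [544.1, 8.3, 56.7])]}
{'plate_bar': [(0.9, [445.4, 30.8, 47.9]), (0.31, [755.9, -108.3, 0.1])]}
{'gauge_seat': [(0.68, [498.9, 18.1, 25.7])]}
{'tray': [(0.96, [566.7, 102.6, 1.0])]}
{'chip0_mid': [(0.66, [520.0, 25.7, 55.4])]}
{'chip1_mid': [(0.59, [521.5, 24.7, 54.6])]}
{'chip2_mid': []}
{'chip3_mid': [(0.48, [543.7, 10.7, 3.2]), (0.46, [562.6, 25.7, 55.1])]}
{'chip4_mid': [(0.58, [563.5, 27.1, 52.8]), (0.54, [582.7, -10.3, 58.0])]}
```

View pics/w2.png

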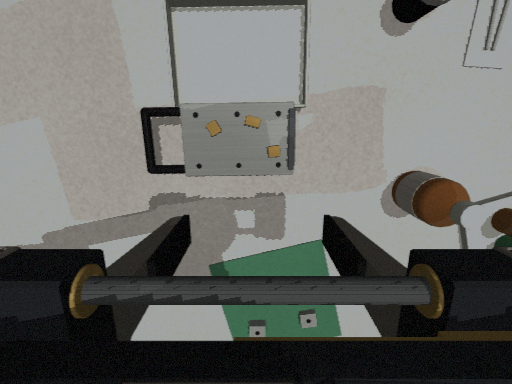

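The plate shows at columns 181–294 and rows 101–176. Three chips lie at (213,128), (253,122) and (274,152), the handle is on the left with its bar at column ~148, and the tray is above.

```bash
python3 - <<'E'
from h import *
T=np.load('T_w2.npy'); im=cv2.imread('pics/w2.png'); g=cv2.cvtColor(im,6); hsv=cv2.cvtColor(im,cv2.COLOR_BGR2HSV)
f=lambda uv,z:onplane('wrist',T,uv,z)[:2]
# chips
m=((hsv[:,:,0]>8)&(hsv[:,:,0]<30)&(hsv[:,:,1]>110)).astype(np.uint8); m[:90]=0;m[185:]=0;m[:,:175]=0;m[:,310:]=0
n,l,s,c=cv2.connectedComponentsWithStats(m)
for i in range(1,n):
    if s[i,4]>20: print('chip',np.round(c[i],1),s[i,4],np.round(f(c[i],60),1))
# dark dots on plate
d=(g<70).astype(np.uint8); d[:104]=0;d[172:]=0;d[:,:188]=0;d[:,285:]=0
n,l,s,c=cv2.connectedComponentsWithStats(d); D=[]
for i in range(1,n):
    if 3<s[i,4]<60: D.append(f(c[i],53)); print('dot',np.round(c[i],1),s[i,4],np.round(D[-1],1))
# bar: dark profile along rows 125..155
for v in (120,130,140,150,160): 
    u=np.where(g[v,130:170]<50)[0]+130; print(v,u.min(),u.max(),np.round(f((u.min()-.5,v),47),1),np.round(f((u.max()+.5,v),47),1))
for u in (160,168,175):
    v=np.where(g[98:182,u]<50)[0]+98; print(u,v.min(),v.max(),np.round(f((u,(v.min()+v.max())/2),47),1))
big=cv2.resize(im[80:200,120:320],None,fx=4,fy=4,interpolation=2); cv2.imwrite('pics/w2c.png',big)
E
```

```text
chip [252.2 121.1] 129 [566.3  26.8]
chip [213.4 127.8] 140 [523.9  28.8]
chip [273.5 150.9] 121 [582.3  -9.1]
dot [277.9 113. ] 20 [595.3  29.4]
dot [195.  114.6] 25 [506.7  46.7]
dot [236.6 114. ] 21 [551.2  37.8]
dot [267.  151.5] 4 [575.4  -9. ]
dot [238.1 165. ] 20 [540.  -17.1]
dot [277.8 164.4] 19 [584.5 -25.8]
dot [198.5 165.6] 19 [495.7  -8.2]
120 142 150 [445.6  54.2] [455.4  52. ]
130 143 151 [443.3  43.6] [453.2  41.4]
140 144 152 [440.9  32.7] [450.9  30.6]
150 145 153 [438.4  21.7] [448.5  19.5]
160 147 154 [437.1  10.2] [446.1   8.3]
160 108 173 [459.   28.2]
168 107 172 [468.3  27.4]
175 107 172 [476.   25.7]
```

View pics/w2c.png

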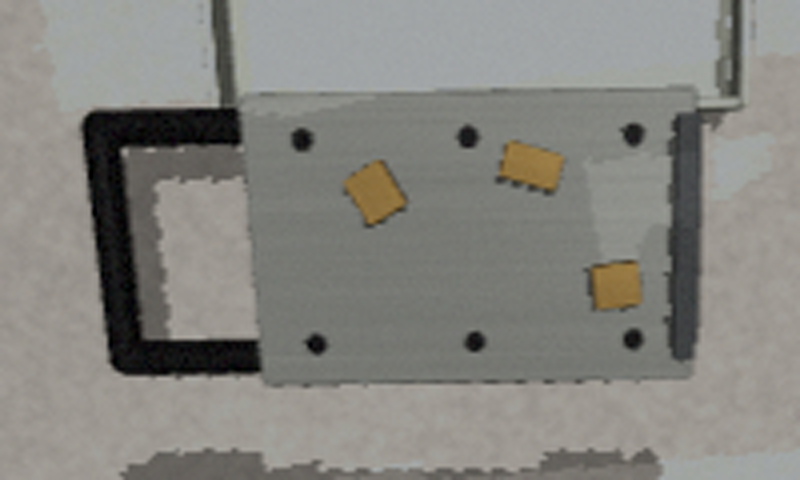

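The crop confirms three chips, with the plate yaw at about −11.3°. Now on to the scraper and specimen.

Request:
jog_arm(moves=[0,0,0,329,-85,0,91,0,0,0,329,-85,0,91,0,0,0,329,-85,0,91,0,0,0,329,-85,0,91,0,0,0,329,-85,0,91,0,0,0,329,-85,0,91,0,0,0,329,-85,0,91,0,0,0,329,-85,0,91,0,0,0,329,-85,0,91,0,0,0,329,-85,0,91,0,0,0,329,-85,0,91])

```text
time_s: 5.83
eef_pos: [0.5405, 0.2955, 0.1696]
ee_rot: [[0.207, 0.978, -0.001], [0.978, -0.207, -0.001], [-0.001, -0.0, -1.0]]
wrist_force: [0.3, -0.9, -0.2]
opening: 0.0906
```

```bash
python3 - <<'E'
from h import *
st()
im,T=snap('wrist','w3.png'); np.save('T_w3.npy',T)
for k in "scraper_mat scraper_mid specimen_mid".split(): print(find('wrist',[k],T,n=2))
hsv=cv2.cvtColor(im,cv2.COLOR_RGB2HSV)
m=((hsv[:,:,0]>100)&(hsv[:,:,0]<130)&(hsv[:,:,1]>130)&(hsv[:,:,2]>40)).astype(np.uint8);m[250:]=0
cs,_=cv2.findContours(m,0,2)
for c in cs:
    if cv2.contourArea(c)>150: print(np.round(c.reshape(-1,2).mean(0)),cv2.contourArea(c),[cv2.minAreaRect(np.array([onplane('wrist',T,p,z)[:2] for p in c.reshape(-1,2)],np.float32)) for z in (17,)])
cv2.imwrite('pics/w3c.png',cv2.resize(im[40:250,90:430,::-1],None,fx=2.3,fy=2.3,interpolation=2))
E
```

```text
5.83 [540.5 295.5 169.6] [[0.207, 0.978, -0.001], [0.978, -0.207, -0.001], [-0.001, -0.0, -1.0]] [28.5 21.3 96.5 -0.  62.3 40.5] [ 0.3 -0.9 -0.2] 90.6
{'scraper_mat': [(0.77, [561.0, 346.3, -2.5])]}
{'scraper_mid': [(0.68, [572.1, 348.8, 26.8])]}
{'specimen_mid': [(0.83, [445.6, 334.5, 13.8])]}
[388. 177.] 206.0 [((707.4229736328125, 254.53256225585938), (88.35255432128906, 31.82244873046875), 87.4617691040039)]
[272. 131.] 1860.5 [((573.6361083984375, 351.1114807128906), (70.53294372558594, 40.82619094848633), 39.82951354980469)]
[ 40. 158.] 7079.0 [((238.73397827148438, 390.4410400390625), (149.92019653320312, 148.0672149658203), 24.45894432067871)]
```

View pics/w3c.png

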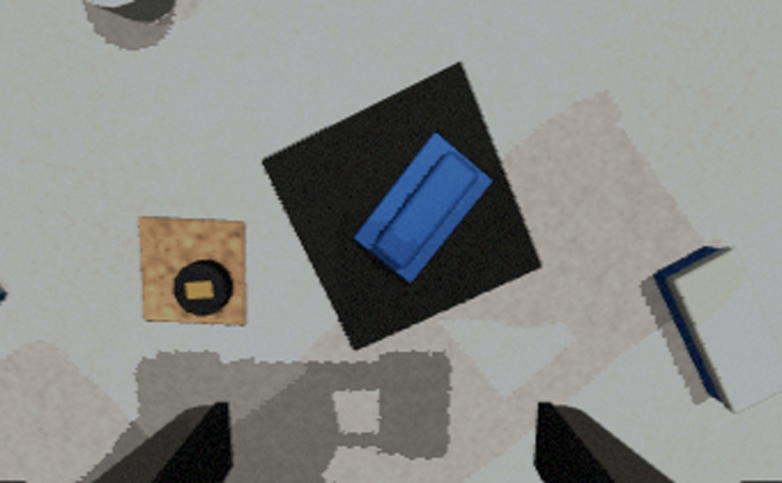

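The crop (scale 2.3, offset (90,40)) shows the scraper on the black mat with its long axis up-right at about 40° in world. The specimen on the cork is at crop (203,287). Now I'll pick up the scraper.

```bash
python3 - <<'E'
from h import *
delta([((573.6,351,100),Rdown(-50.2)),((573.6,351,31),Rdown(-50.2))])
E
```

```text
[0.0, 0.0, 0.664] [62.4, 19.9, 70.0] rows 6
[0.0, 0.0, 0.664] [62.4, 19.9, 139.0] rows 6
```

Request:
jog_arm(moves=[0,0,0.664,62.4,20,60,60,0,0,0.664,62.4,20,60,60,0,0,0.664,62.4,20,60,60,0,0,0.664,62.4,20,60,60,0,0,0.664,62.4,20,60,60,0,0,0.664,62.4,20,60,60,0,0,0.664,62.4,20,60,60,0,0,0.664,62.4,20,95,60,0,0,0.664,62.4,20,125,60,0,0,0.664,62.4,20,138.5,60,0,0,0.664,62.4,20,138.5,60,0,0,0.664,62.4,20,138.5,60])

```text
time_s: 7.03
eef_pos: [0.5734, 0.3521, 0.0315]
ee_rot: [[0.767, 0.642, -0.001], [0.642, -0.767, -0.001], [-0.001, -0.0, -1.0]]
wrist_force: [-0.2, 0.8, 0.2]
opening: 0.0598
```

Request:
jog_arm(moves=[0,0,0,0,0,0,15,0,0,0,0,0,0,15,0,0,0,0,0,0,15,0,0,0,0,0,0,15,0,0,0,0,0,0,15,0,0,0,0,0,0,15,0,0,0,0,0,0,15,0,0,0,0,0,0,15])

```text
time_s: 7.7
eef_pos: [0.5737, 0.3527, 0.0318]
ee_rot: [[0.767, 0.642, 0.001], [0.642, -0.767, -0.0], [0.0, 0.0, -1.0]]
wrist_force: [0.5, -1.6, 3.6]
opening: 0.0179
```

```bash
python3 - <<'E'
from h import *
st()
E
```

```text
7.7 [573.7 352.7  31.8] [[0.767, 0.642, 0.001], [0.642, -0.767, -0.0], [0.0, 0.0, -1.0]] [31.5 34.9 94.  -0.  51.1 81.5] [ 0.5 -1.6  3.6] 17.9
```

```bash
python3 - <<'E'
from h import *
r=Rdown(-101.3)
delta([((573.7,352.7,140),Rdown(-50.2)),((552.8,-38.3,140),r),((552.8,-38.3,82.6),r)])
E
```

```text
[0.0, -0.0, 0.002] [0.0, -0.0, -108.2] rows 3
[0.0, -0.001, 0.894] [-267.0, 286.4, -108.2] rows 10
[0.0, -0.001, 0.894] [-267.0, 286.4, -50.8] rows 10
```

Request:
jog_arm(moves=[0,0,0,0,0,-36,15,0,0,0,0,0,-72,15,0,0,0.08,-26,28,-108,15,0,0,0.2,-53,57,-108,15,0,0,0.3,-80,86,-108,15,0,0,0.4,-107,115,-108,15,0,0,0.5,-134,143,-108,15,0,0,0.6,-160,172,-108,15,0,0,0.7,-187,201,-108,15,0,0,0.8,-214,229,-108,15,0,0,0.894,-241,258,-108,15,0,0,0.894,-267,286,-108,15])

```text
time_s: 8.7
eef_pos: [0.5514, -0.0398, 0.1394]
ee_rot: [[0.979, -0.202, -0.0], [-0.202, -0.979, 0.0], [-0.0, -0.0, -1.0]]
wrist_force: [1.1, -0.1, -1.2]
opening: 0.0183
```

```bash
python3 - <<'E'
from h import *
st()
r=Rdown(-101.3)
delta([((552.8,-38.3,82.6),r)])
im,T=snap('wrist','w4.png'); np.save('T_w4.npy',T)
print(find('wrist',['scraper_mid','plate_mid','gauge_seat'],T))
E
```

```text
8.7 [551.4 -39.8 139.4] [[0.979, -0.202, -0.0], [-0.202, -0.979, 0.0], [-0.0, -0.0, -1.0]] [ -4.3  17.9 105.9   0.   56.3  97.3] [ 1.1 -0.1 -1.2] 18.3
[-0.0, 0.0, -0.006] [1.1, -1.7, 56.8] rows 2
{'scraper_mid': [(0.87, [550.1, -40.7, 131.9])], 'plate_mid': [(0.68, [545.2, 10.1, 53.0])], 'gauge_seat': []}
```

View pics/w4.png

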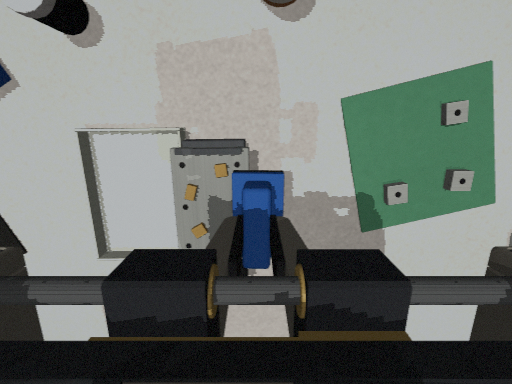

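The scraper is held square, in front of the plate's −y side. The chips are at (221,171), (191,192) and (200,231). Next I lower it and sweep.

Request:
jog_arm(moves=[0,0,-0.006,1,-1.7,25,15,0,0,-0.006,1,-1.7,45,15,0,0,-0.006,1,-1.7,54,15,0,0,-0.006,1,-1.7,56.5,15,0,0,-0.006,1,-1.7,56.5,15])

```text
time_s: 9.32
eef_pos: [0.5532, -0.0355, 0.0825]
ee_rot: [[0.982, -0.189, -0.001], [-0.189, -0.982, 0.0], [-0.001, 0.0, -1.0]]
wrist_force: [0.0, -1.0, 0.2]
opening: 0.0147
```

Request:
jog_arm(moves=[0,0,0,0,-8,0,15,0,0,0,0,-16,0,15,0,0,0,0,-24,0,15,0,0,0,0,-32,0,15,0,0,0,0,-40,0,15,0,0,0,0,-48,0,15,0,0,0,0,-56,0,15,0,0,0,0,-64,0,15,0,0,0,0,-72,0,15,0,0,0,0,-80,0,15,0,0,0,0,-86,0,15,0,0,0,0,-86,0,15])

```text
time_s: 10.32
eef_pos: [0.5701, 0.0491, 0.083]
ee_rot: [[0.982, -0.189, 0.0], [-0.189, -0.982, 0.0], [0.0, -0.0, -1.0]]
wrist_force: [0.3, 0.1, -0.7]
opening: 0.0151
```

```bash
python3 - <<'E'
from h import *
s=st()
ex=np.array([.9806,-.1959]);ey=np.array([.1959,.9806]);m=np.array([544.2,10.3])
d=np.array(s['eef_pos'][:2])*1000-m;print(d@ex,d@ey)
p=m-22*ex-46*ey
r=Rdown(-101.3)
P0=np.array(s['eef_pos'])*1000
delta([((*P0[:2],110),r),((*p,110),r),((*p,82.6),r)])
im,T=snap('wrist','w5.png')
E
```

```text
10.32 [570.1  49.1  83. ] [[0.982, -0.189, 0.0], [-0.189, -0.982, 0.0], [0.0, -0.0, -1.0]] [  4.8  23.6 105.8   0.   50.5 105.7] [ 0.3  0.1 -0.7] 15.1
17.817991100437244 43.09994852555693
[-0.0, -0.0, 0.007] [0.0, -0.0, -27.0] rows 1
[-0.0, -0.0, 0.007] [-40.4, 88.8, -27.0] rows 3
[-0.0, -0.0, 0.007] [-40.4, 88.8, 0.4] rows 3
```

View pics/w5.png

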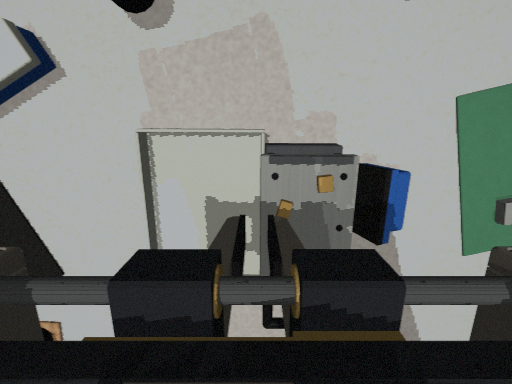

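The scraper slipped out while I was lowering it. It now lies beside the plate's −y side at (382,203), and the chips are still on the plate at (326,184) and (286,208). I'll lift clear and inspect.

Request:
jog_arm(moves=[0,0,0,0,0,-30,60,0,0,0,-20,20,-60,60,0,0,0,-40,60,-90,60,0,0,0,-60,100,-100,60,0,0,0,-60,130,-100,60,0,0,0,-60,140,-100,60,0,0,0,-60,140,-100,60])

```text
time_s: 10.95
eef_pos: [0.4834, -0.0809, 0.1838]
ee_rot: [[0.981, -0.193, 0.001], [-0.193, -0.981, -0.001], [0.001, 0.001, -1.0]]
wrist_force: [0.8, 0.1, 0.3]
opening: 0.0591
```

```bash
python3 - <<'E'
from h import *
st()
im,T=snap('wrist','w6.png'); np.save('T_w6.npy',T)
print(find('wrist',['scraper_mid','plate_mid'],T,n=2))
a,Ts=snap('scene','s6.png'); np.save('T_s6.npy',Ts); print(find('scene',['scraper_mid'],Ts,n=2))
b,Tt=snap('top','t6.png'); print(find('top',['scraper_mid'],Tt,n=2))
A=cv2.resize(im[30:230,220:460],(480,400),interpolation=2)
K=robot.get_calibration('scene');p=Ts@np.array([.55,-.05,.03,1]);u,v=int(K['fx']*p[0]/p[2]+K['cx']),int(K['fy']*p[1]/p[2]+K['cy'])
B=cv2.resize(a[v-40:v+40,u-35:u+35],(315,360),interpolation=2)
o=np.zeros((400,800,3),np.uint8);o[:,:480]=A;o[:360,483:798]=B
cv2.imwrite('pics/c6.png',o[:,:,::-1]);print(u,v)
E
```

```text
10.95 [483.4 -80.9 183.8] [[0.981, -0.193, 0.001], [-0.193, -0.981, -0.001], [0.001, 0.001, -1.0]] [-9.600e+00  9.300e+00  1.109e+02 -1.000e-01  5.980e+01  9.150e+01] [0.8 0.1 0.3] 59.1
{'scraper_mid': [(0.68, [542.7, -71.0, 21.0]), (0.16, [562.8, 25.8, 54.6])], 'plate_mid': [(0.72, [506.7, -279.3, 13.2]), (0.62, [545.0, 10.2, 49.9])]}
{'scraper_mid': [(0.83, [542.8, -69.1, 13.9])]}
{'scraper_mid': [(0.53, [543.3, -70.8, 15.9])]}
245 213
```

View pics/c6.png

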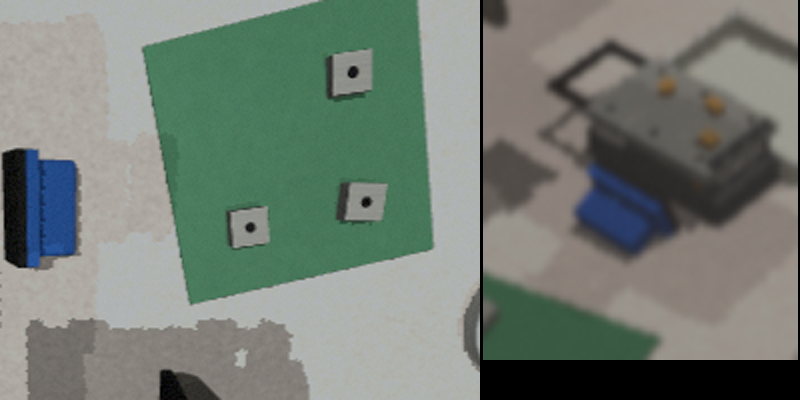

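The scraper lies on its side with its grip pointing to −v (away from the plate) and its black wiping face towards the plate. The chips are undisturbed. My plan is to grip it by its 60 mm ends with a tilted tool, carry it to its mat, roll it upright there and take it again. First I check its pose in the picture and the wrist range.

```bash
cat >> h.py <<'E'
ex=np.array([.9806,-.1959,0]);ey=np.array([.1959,.9806,0]);ez=np.array([0,0,1.])
def tilt(Rm,axis,deg): return R.from_rotvec(np.radians(deg)*np.array(axis)/np.linalg.norm(axis)).as_matrix()@Rm
def wristq(Rm,q1,p):
    """q4,q5,q6 for orientation Rm with arm yaw q1, forearm pitch p=q2+q3"""
    off=R.from_euler('ZYZYZ',[-75.768,113.812,0,66.188,-.138],degrees=True).as_matrix().T@np.array([[.969,.248,0],[.248,-.969,0],[0,0,-1]])
    M=R.from_euler('ZY',[q1,p],degrees=True).as_matrix().T@Rm@off.T
    return np.round(R.from_matrix(M).as_euler('ZYZ',degrees=True),1)
E
python3 - <<'E'
from h import *
T=np.load('T_w6.npy')
for r in (110,132,155):
    g=onplane('wrist',T,(258.5,r),18.9); f=onplane('wrist',T,(222.5,r),42.4); f2=onplane('wrist',T,(240,r),37.7)
    print([np.round([(p-np.array([544.2,10.3,0]))@ex,(p-np.array([544.2,10.3,0]))@ey],1) for p in(g,f,f2)])
p=np.array([542.9,-70.3,0])-np.array([544.2,10.3,0]);print('mid uv',p@ex,p@ey)
Ra=tilt(Rdown(-11.3),ex,30); Rb=tilt(Rdown(-11.3),ex,-55)
print(Ra[:,2],Rb[:,2])
print(wristq(np.array(robot.observe()['ee_rot']),-9.6,120.2))
for q1,p in((-10,120),(-10,108),(31,115),(31,125)): print(wristq(Ra,q1,p),wristq(Rb,q1,p))
# TCP so that gripped point is 7mm ahead of TCP
G=np.array([540.7,-81.4,12.5]); tcp=G-7*Ra[:,2]; print(tcp)
delta([(tcp-60*Ra[:,2],Ra),(tcp,Ra)])
E
```

```text
[array([  44.6, -103.9]), array([ 43.4, -61.5]), array([ 43.7, -81.7])]
[array([  17.6, -104. ]), array([ 18.3, -60.7]), array([ 18.2, -81.3])]
[array([ -11.8, -104.1]), array([ -9.1, -59.8]), array([ -9.7, -80.9])]
mid uv 14.514759999999931 -79.29103
[ 0.09795229  0.49031148 -0.8660254 ] [-0.16047564 -0.8032793  -0.57357644]Traceback (most recent call last):
  File "<stdin>", line 9, in <module>
  File "h.py", line 41, in wristq
    off=R.from_euler('ZYZYZ',[-75.768,113.812,0,66.188,-.138],degrees=True).as_matrix().T@np.array([[.969,.248,0],[.248,-.969,0],[0,0,-1]])
        ~~~~~~~~~~~~^^^^^^^^^^^^^^^^^^^^^^^^^^^^^^^^^^^^^^^^^^^^^^^^^^^^^^^
  File "scipy/spatial/transform/_rotation.pyx", line 1413, in scipy.spatial.transform._rotation.Rotation.from_euler
ValueError: Expected axis specification to be a non-empty string of upto 3 characters, got ZYZYZ
```

```bash
sed -i "s/off=R.from_euler('ZYZYZ',\[-75.768,113.812,0,66.188,-.138\],degrees=True).as_matrix()/off=(R.from_euler('ZY',[-75.768,113.812],degrees=True)*R.from_euler('YZ',[66.188,-.138],degrees=True)).as_matrix()/" h.py
python3 - <<'E'
from h import *
Ra=tilt(Rdown(-11.3),ex,30); Rb=tilt(Rdown(-11.3),ex,-55)
print(wristq(np.array(robot.observe()['ee_rot']),-9.6,120.2))
for q1,p in((-10,120),(-10,108),(31,115),(31,125)): print(wristq(Ra,q1,p),wristq(Rb,q1,p))
G=np.array([541.0,-82.3,12.5]); tcp=G-7*Ra[:,2]; print(tcp)
delta([(tcp-70*Ra[:,2],Ra),(tcp,Ra)])
E
```

```text
[ 0.  59.8 91.3]
[ 33.9  63.7 -15.1] [-58.3  74.3  25.9]
[31.4 73.8 -8.1] [-56.1  80.8  15.6]
[29.9 47.9 25.3] [-38.8 104.9  46.1]
[35.6 39.4 17.5] [-37.6  97.   52.4]
[540.31433394 -85.73218037  18.56217783]
[0.408, 0.412, -1.525] [56.2, 32.8, 103.4] rows 14
[0.408, 0.412, -1.525] [56.5, -2.2, 164.0] rows 14
```

Request:
jog_arm(moves=[0.408,0.412,-1.525,56,33,40,88,0.408,0.412,-1.525,56,33,40,88,0.408,0.412,-1.525,56,33,40,88,0.408,0.412,-1.525,56,33,40,88,0.408,0.412,-1.525,56,33,40,88,0.408,0.412,-1.525,56,33,40,88,0.408,0.412,-1.525,56,33,40,88,0.408,0.412,-1.525,56,33,40,88,0.408,0.412,-1.525,56,33,40,88,0.408,0.412,-1.525,56,33,50,88,0.408,0.412,-1.525,56,33,70,88,0.408,0.412,-1.525,56,33,100,88])

```text
time_s: 12.3
eef_pos: [0.5349, -0.1215, 0.0841]
ee_rot: [[0.309, 0.942, 0.13], [0.83, -0.334, 0.446], [0.464, -0.03, -0.885]]
wrist_force: [1.0, -0.2, 0.1]
opening: 0.0878
```

Request:
jog_arm(moves=[0,0,0,0,0,0,88,0,0,0,0,0,0,88])

```text
time_s: 12.47
eef_pos: [0.5321, -0.1204, 0.0813]
ee_rot: [[0.324, 0.938, 0.124], [0.826, -0.344, 0.447], [0.462, -0.043, -0.886]]
wrist_force: [0.1, 0.8, 0.6]
opening: 0.088
```

```bash
python3 - <<'E'
from h import *
st()
Ra=tilt(Rdown(-11.3),ex,30)
G=np.array([541.0,-82.3,12.5]); tcp=G-7*Ra[:,2]
delta([(tcp,Ra)])
im,T=snap('wrist','w7.png'); print(find('wrist',['scraper_mid'],T))
E
```

```text
12.47 [ 532.1 -120.4   81.3] [[0.324, 0.938, 0.124], [0.826, -0.344, 0.447], [0.462, -0.043, -0.886]] [-30.7  26.7 108.2  32.1  57.4 -30.5] [0.1 0.8 0.6] 88.0
[0.037, 0.039, -0.155] [2.2, -1.5, 72.1] rows 2
{'scraper_mid': [(0.75, [544.7, -71.6, 17.2])]}
```

View pics/w7.png

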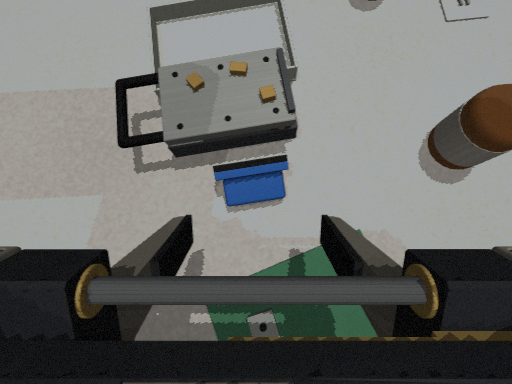

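The scraper is at (252,182) with the grip facing me, and the fingers straddle it. The chips are unchanged.

Request:
jog_arm(moves=[0.037,0.039,-0.155,2.2,-1.5,10,88,0.037,0.039,-0.155,2.2,-1.5,30,88,0.037,0.039,-0.155,2.2,-1.5,50,88,0.037,0.039,-0.155,2.2,-1.5,64,88,0.037,0.039,-0.155,2.2,-1.5,72,88,0.037,0.039,-0.155,2.2,-1.5,72,88])

```text
time_s: 13.07
eef_pos: [0.5413, -0.0855, 0.0203]
ee_rot: [[0.164, 0.981, 0.1], [0.851, -0.192, 0.489], [0.499, 0.005, -0.867]]
wrist_force: [-0.6, -0.0, 0.2]
opening: 0.0882
```

Request:
jog_arm(moves=[0,0,0,0,0,0,50,0,0,0,0,0,0,50,0,0,0,0,0,0,50,0,0,0,0,0,0,50,0,0,0,0,0,0,50,0,0,0,0,0,0,50,0,0,0,0,0,0,50])

```text
time_s: 13.65
eef_pos: [0.5415, -0.0869, 0.0204]
ee_rot: [[0.164, 0.981, 0.101], [0.851, -0.192, 0.489], [0.499, 0.006, -0.867]]
wrist_force: [-0.3, -0.3, 0.1]
opening: 0.0504
```

```bash
python3 - <<'E'
from h import *
st()
Ra=tilt(Rdown(-11.3),ex,30);Rb=tilt(Rdown(-11.3),ex,-55)
t=np.array([564,335,0])
delta([((541,-82,150),Ra),((541,-50,200),Rb),((564,335,200),Rb)])
E
```

```text
13.65 [541.5 -86.9  20.4] [[0.164, 0.981, 0.101], [0.851, -0.192, 0.489], [0.499, 0.006, -0.867]] [-28.2  33.4 108.6  36.5  53.4 -43.4] [-0.3 -0.3  0.1] 50.4
[0.004, 0.001, 0.006] [68.7, -0.6, -110.0] rows 4
[0.008, -1.482, 0.003] [120.9, -6.5, -137.7] rows 12
[0.008, -1.482, 0.003] [452.4, -57.9, 52.7] rows 12
```

```bash
python3 - <<'E'
from h import *
o=[]
for c in('scene','top','wrist'):
    im,T=snap(c,c+'8.png'); print(c,find(c,['scraper_mid'],T,n=2))
    if c=='wrist': o.append(cv2.resize(im[100:250,180:340],(427,400),interpolation=2))
    if c=='scene': o.append(cv2.resize(im[173:253,210:280],(350,400),interpolation=2))
cv2.imwrite('pics/c8.png',np.hstack(o)[:,:,::-1])
E
```

```text
scene {'scraper_mid': [(0.47, [544.3, -70.0, 13.3])]}
top {'scraper_mid': [(0.81, [542.0, -73.6, 14.5])]}
wrist {'scraper_mid': [(0.97, [544.3, -70.3, 19.7]), (0.73, [583.4, -11.9, 57.5])]}
```

View pics/c8.png

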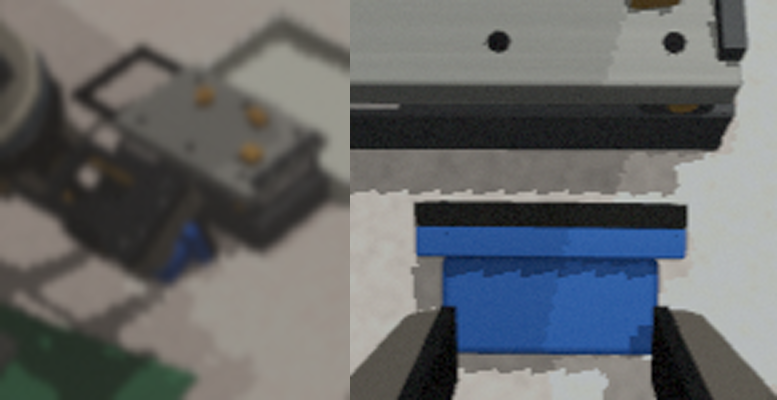

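The picture is unclear on whether the finger ends bear on the grip's ends or pass over it. I'll test by closing a little further.

Request:
jog_arm(moves=[0,0,0,0,0,0,38,0,0,0,0,0,0,38,0,0,0,0,0,0,38,0,0,0,0,0,0,38])

```text
time_s: 14.28
eef_pos: [0.5415, -0.0867, 0.0202]
ee_rot: [[0.163, 0.981, 0.101], [0.851, -0.192, 0.489], [0.499, 0.006, -0.867]]
wrist_force: [0.2, 0.1, -0.2]
opening: 0.0382
```

```bash
python3 - <<'E'
from h import *
T8=np.array(robot.get_calibration('wrist')['camera_from_world']); T6=np.load('T_w6.npy')
o0=np.array([544.2,10.3,0])
def q(a,b):
    p=tri([('wrist',T6,a),('wrist',T8,b)]);d=p-o0;print(np.round([d@ex,d@ey,d[2]],1))
s=lambda x,y:(180+(x-350)*160/427,100+y*150/400)
q((258.5,134),s(550,352)); q((232.5,134),s(551,227)); q((222.5,134),s(551,203)); q((240,134),s(551,258))
im,_=snap('wrist','w9.png')
cv2.imwrite('pics/c9.png',cv2.resize(im[150:300,140:370,::-1],None,fx=3,fy=3,interpolation=2))
t=np.array(robot.observe()['eef_pos'])*1000+11*np.array(robot.observe()['ee_rot'])[:,2]
d=t-o0;print('tip',np.round([d@ex,d@ey,d[2]],1))
# project tip line (jaw inner tips) into image
K=robot.get_calibration('wrist');y=np.array(robot.observe()['ee_rot'])[:,1]
for w in(-19,19):
    p=T8@np.r_[(t+w*y)/1000,1];print(K['fx']*p[0]/p[2]+K['cx'],K['fy']*p[1]/p[2]+K['cy'])
E
```

```text
[  15.6 -103.9   30.8]
[ 15.7 -72.2  37.2]
[ 15.3 -57.1  12.5]
[ 15.8 -81.5  41. ]
tip [ 16.4 -90.2  10.7]
231.46837739702735 217.34070990021416
280.51322694863285 217.24540022007892
```

View pics/c9.png

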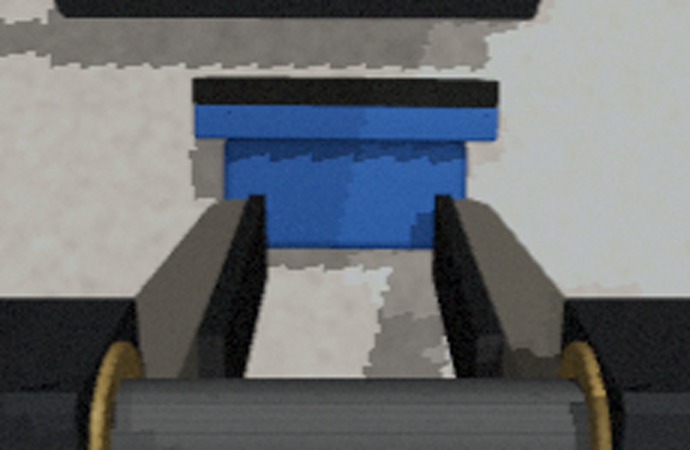

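The crop shows the fingers lying above the grip, and the visible tips appear about 20 mm further back than the text says. I'll open and go on in small steps, watching the force.

Request:
jog_arm(moves=[0,0,0,0,0,-3,60,0,0,0,0,0,-3,80,0,0,0,0,0,-3,88,0,0,0,0,0,-3,88,0,0,0,0,0,-3,88,0,0,0,0,0,-3,88,0,0,0,0,0,0,88,0,0,0,0,0,3,88,0,0,0,0,0,5,88,0,0,0,0,0,7,88,0,0,0,0,0,7,88])

```text
time_s: 15.25
eef_pos: [0.5419, -0.0829, 0.0137]
ee_rot: [[0.164, 0.981, 0.1], [0.851, -0.192, 0.489], [0.499, 0.005, -0.867]]
wrist_force: [0.8, -0.3, 0.5]
opening: 0.088
```

Request:
jog_arm(moves=[0,0,0,0,0,1.5,88,0,0,0,0,0,1.5,88])

```text
time_s: 15.42
eef_pos: [0.5423, -0.0824, 0.0127]
ee_rot: [[0.163, 0.981, 0.101], [0.851, -0.192, 0.489], [0.499, 0.006, -0.867]]
wrist_force: [0.2, -0.2, -0.6]
opening: 0.0881
```

No contact, although the tips as stated would already be below the bench. The real tips therefore sit further back, as the pictures suggest. I continue by 13 mm and close.

Request:
jog_arm(moves=[0,0,0,0,0,4,88,0,0,0,0,0,8,88,0,0,0,0,0,11,88,0,0,0,0,0,13,88,0,0,0,0,0,13,88])

```text
time_s: 15.83
eef_pos: [0.5433, -0.0758, 0.0011]
ee_rot: [[0.163, 0.981, 0.1], [0.851, -0.192, 0.489], [0.499, 0.005, -0.867]]
wrist_force: [0.1, -0.1, -0.5]
opening: 0.0879
```

Request:
jog_arm(moves=[0,0,0,0,0,0,40,0,0,0,0,0,0,40,0,0,0,0,0,0,40,0,0,0,0,0,0,40,0,0,0,0,0,0,40,0,0,0,0,0,0,40,0,0,0,0,0,0,40])

```text
time_s: 16.42
eef_pos: [0.5437, -0.0763, 0.0017]
ee_rot: [[0.163, 0.981, 0.101], [0.851, -0.192, 0.489], [0.499, 0.006, -0.867]]
wrist_force: [-0.4, -0.3, 0.8]
opening: 0.0597
```

Gripped at 59.7 mm, which is the grip length, so the effective finger ends lie about 10 mm *behind* the TCP. Now I lift, roll and carry it to the mat.

```bash
python3 - <<'E'
from h import *
s=robot.observe();P=np.array(s['eef_pos'])*1000;R0=np.array(s['ee_rot'])
G=P-14*R0[:,2]; th=np.radians(19.65)
zs=-ey*np.cos(th)-ez*np.sin(th); ys=np.cross(zs,ex)
print(G)
for ang in (-88,-92):
    Q=R.from_rotvec(np.radians(ang)*ex).as_matrix(); Rn=Q@R0; z2=Q@zs; y2=Q@ys
    mid0=np.array([570,345,0.]); low=min((-21*z2+a*20*y2)[2] for a in(1,-1))
    mid=mid0+ez*(5-low); Gn=mid+12*z2; tcp=Gn+14*Rn[:,2]
    print(ang,z2,mid,Gn,tcp,wristq(Rn,31,115))
    c=[(P+ez*130,R0),(np.r_[P[:2]+[2,40],190],Rn),(tcp+[0,0,150],Rn),(tcp,Rn)]
    delta(c)
    delta([(tcp,Rn)],tcp+[0,0,150],Rn); delta([(tcp+[0,0,150],Rn)],np.r_[P[:2]+[2,40],190],Rn)
E
```

```text
[542.28120319 -83.10837755  13.83659078]
-88 [-0.07228261 -0.36181894  0.92941958] [570.         345.          31.89700732] [569.13260865 340.65817278  43.05004223] [566.85242366 328.99683926  35.64639062] [-41.2 107.   45. ]
[0.0, 0.0, 0.0] [64.8, 0.8, -112.7] rows 4
[0.01, -1.536, -0.005] [128.3, -4.5, -143.4] rows 13
[0.01, -1.536, -0.005] [440.5, -53.9, 40.9] rows 13
[0.01, -1.536, -0.005] [365.7, -54.8, 170.9] rows 13
[0.0, 0.0, 0.0] [127.3, 0.6, 79.3] rows 4
[0.0, 0.0, 0.0] [195.6, -48.5, -305.4] rows 9
-92 [-0.05940575 -0.29736233  0.952893  ] [570.         345.          31.07537472] [569.28713098 341.43165204  42.51009071] [566.91144293 329.29226701  35.95330512] [-44.2 109.8  44.1]
[0.0, 0.0, 0.0] [64.8, 0.8, -112.7] rows 4
[0.011, -1.606, -0.006] [128.3, -4.5, -143.4] rows 13
[0.011, -1.606, -0.006] [440.9, -53.9, 40.8] rows 13
[0.011, -1.606, -0.006] [366.1, -54.8, 170.8] rows 13
[0.0, 0.0, 0.0] [132.5, 0.6, 70.3] rows 4
[0.0, 0.0, 0.0] [173.7, -48.6, -318.7] rows 9
```

Request:
jog_arm(moves=[0,0,0,20,0,-35,40,0,0,0,40,0,-70,40,0,-0.06,0,60,0,-104,40,0.001,-0.18,0,75,-1,-120,40,0.002,-0.3,0,90,-1,-135,40,0.003,-0.42,0,100,-2,-143,40,0.004,-0.54,0,110,-3,-143,40,0.005,-0.66,0,120,-4,-143,40,0.006,-0.78,0,128,-4,-143,40,0.007,-0.9,0,128,-4,-143,40,0.007,-1.02,-0.003,128,-4,-143,40,0.007,-1.14,-0.003,128,-4,-143,40])

```text
time_s: 17.42
eef_pos: [0.5471, -0.0354, 0.1907]
ee_rot: [[0.155, 0.982, -0.107], [0.798, -0.188, -0.573], [-0.583, 0.003, -0.813]]
wrist_force: [-0.0, 0.4, -2.6]
opening: 0.0594
```

Request:
jog_arm(moves=[0,-0.12,0,0,0,0,40,0,-0.24,0,0,0,0,40,0,-0.36,0,0,0,0,40,0.003,-0.466,-0.003,0,0,0,40,0.003,-0.466,-0.003,0,0,0,40])

```text
time_s: 17.83
eef_pos: [0.5449, -0.035, 0.1853]
ee_rot: [[0.076, 0.982, -0.171], [0.455, -0.187, -0.871], [-0.887, -0.012, -0.461]]
wrist_force: [-1.4, -0.0, -2.1]
opening: 0.0597
```

```bash
python3 - <<'E'
from h import *
s=st(); R0=np.array(s['ee_rot'])
print(np.degrees(np.arccos(-R0[2,2])))
t=np.array([566.9,329.3,36])
delta([(t+[0,0,150],R0),(t+[0,0,40],R0),(t,R0)])
for c in('scene','top'):
    im,T=snap(c,c+'10.png'); print(c,find(c,['scraper_mid'],T,n=2))
E
```

```text
17.83 [544.9 -35.  185.3] [[0.076, 0.982, -0.171], [0.455, -0.187, -0.871], [-0.887, -0.012, -0.461]] [ 25.3  38.5  94.7 -45.7  93.8  53.3] [-1.4 -0.  -2.1] 59.7
62.543088600724744
[0.0, 0.0, 0.0] [166.8, -46.6, -321.3] rows 9
[0.0, 0.0, 0.0] [264.4, -45.3, -270.6] rows 10
[0.0, 0.0, 0.0] [299.9, -44.8, -252.1] rows 10
scene {'scraper_mid': [(0.65, [444.2, 30.7, 44.5]), (0.56, [547.0, -18.2, 177.8])]}
top {'scraper_mid': [(0.68, [548.0, -19.9, 182.2])]}
```

Request:
jog_arm(moves=[0,0,0,18,-5,-35,40,0,0,0,37,-10,-71,40,0,0,0,55,-15,-107,40,0,0,0,74,-20,-142,40,0,0,0,92,-26,-178,40,0,0,0,111,-31,-214,40,0,0,0,129,-36,-250,40,0,0,0,148,-41,-285,40,0,0,0,167,-46.6,-321,40,0,0,0,200,-46,-304,40,0,0,0,233,-46,-287,40,0,0,0,264,-45,-270.6,40])

```text
time_s: 19.03
eef_pos: [0.5715, 0.3293, 0.0838]
ee_rot: [[0.088, 0.982, -0.169], [0.466, -0.19, -0.864], [-0.881, -0.003, -0.474]]
wrist_force: [-0.4, -0.6, -2.4]
opening: 0.0596
```

Request:
jog_arm(moves=[0,0,0,20,0,10.4,40,0,0,0,28,0,14.6,40,0,0,0,33,0,17.2,40,0,0,0,35.5,0,18.5,40,0,0,0,35.5,0,18.5,40])

```text
time_s: 19.45
eef_pos: [0.5711, 0.3289, 0.0447]
ee_rot: [[0.087, 0.982, -0.17], [0.462, -0.19, -0.866], [-0.883, -0.003, -0.47]]
wrist_force: [0.4, 0.5, -1.0]
opening: 0.0597
```

```bash
python3 - <<'E'
from h import *
s=st()
im,T=snap('wrist','w11.png');print(find('wrist',['scraper_mid'],T))
im,T=snap('top','t11.png');print(find('top',['scraper_mid'],T))
E
```

```text
19.45 [571.1 328.9  44.7] [[0.087, 0.982, -0.17], [0.462, -0.19, -0.866], [-0.883, -0.003, -0.47]] [ 45.7  65.7  55.8 -31.6 112.6  59.3] [ 0.4  0.5 -1. ] 59.7
{'scraper_mid': [(0.88, [573.3, 342.4, 43.9])]}
{'scraper_mid': [(0.57, [572.7, 342.1, 39.1])]}
```

Request:
jog_arm(moves=[0,0,0,4,0,2.2,40,0,0,0,8,0,4.4,40,0,0,0,9.5,0,5,40,0,0,0,9.5,0,5,40])

```text
time_s: 19.98
eef_pos: [0.5704, 0.3291, 0.0341]
ee_rot: [[0.086, 0.982, -0.169], [0.459, -0.19, -0.868], [-0.884, -0.003, -0.467]]
wrist_force: [0.9, 2.7, 9.3]
opening: 0.0597
```

Request:
jog_arm(moves=[0,0,0,0,0,0,70,0,0,0,0,0,0,88,0,0,0,0,0,0,88,0,0,0,0,0,0,88,0,0,0,0,0,0,88,0,0,0,0,0,0,88,0,0,0,0,0,-35,88,0,0,0,0,0,-70,88,0,0,0,0,0,-105,88,0,0,0,0,0,-130,88,0,0,0,0,0,-130,88])

```text
time_s: 20.9
eef_pos: [0.5924, 0.4457, 0.0954]
ee_rot: [[0.087, 0.982, -0.166], [0.464, -0.188, -0.866], [-0.881, -0.002, -0.472]]
wrist_force: [0.0, 0.6, 0.3]
opening: 0.0876
```

```bash
python3 - <<'E'
from h import *
s=st()
im,T=snap('wrist','w12.png');print(find('wrist',['scraper_mid'],T))
t,Tt=snap('top','t12.png');print(find('top',['scraper_mid'],Tt))
a,Ts=snap('scene','s12.png');print(find('scene',['scraper_mid'],Ts))
hsv=cv2.cvtColor(im,cv2.COLOR_RGB2HSV)
m=((hsv[:,:,0]>100)&(hsv[:,:,0]<130)&(hsv[:,:,1]>130)&(hsv[:,:,2]>40)).astype(np.uint8)
cs,_=cv2.findContours(m,0,2)
for c in cs:
    if cv2.contourArea(c)>150: print(np.round(c.reshape(-1,2).mean(0)),cv2.contourArea(c),cv2.minAreaRect(np.array([onplane('wrist',T,p,17)[:2] for p in c.reshape(-1,2)],np.float32)))
K=robot.get_calibration('scene');p=Ts@np.array([.57,.345,.02,1]);u,v=int(K['fx']*p[0]/p[2]+K['cx']),int(K['fy']*p[1]/p[2]+K['cy'])
A=cv2.resize(a[v-35:v+35,u-35:u+35],(400,400),interpolation=2);B=cv2.resize(im,(533,400))
cv2.imwrite('pics/c12.png',np.hstack([A[:, :260+0],B])[:,:,::-1])
delta([((570,300,150),Rdown(-12))])
E
```

```text
20.9 [592.4 445.7  95.4] [[0.087, 0.982, -0.166], [0.464, -0.188, -0.866], [-0.881, -0.002, -0.472]] [ 49.5  73.7  31.  -33.8 128.4  52.2] [0.  0.6 0.3] 87.6
{'scraper_mid': [(0.94, [574.9, 349.6, 28.3])]}
{'scraper_mid': [(0.85, [573.2, 349.5, 24.4])]}
{'scraper_mid': [(0.67, [573.0, 356.4, 19.1])]}
[156. 324.] 1669.5 ((872.3372802734375, 1091.530029296875), (266.7893371582031, 84.72073364257812), 66.70832824707031)
[188. 256.] 341.5 ((-2421.076171875, -5954.03515625), (63166.96484375, 251.66209411621094), 64.85782623291016)
[373. 168.] 353.5 ((707.8223876953125, 307.8913269042969), (33.395545959472656, 58.236473083496094), 17.783382415771484)
[ 34. 171.] 1130.5 ((274.13299560546875, 360.56060791015625), (154.63731384277344, 67.01495361328125), 35.857242584228516)
[257. 166.] 2052.0 ((565.7537231445312, 311.7562255859375), (154.509033203125, 77.69242095947266), 79.38427734375)
[0.004, 1.086, 0.019] [-117.1, 4.7, 98.5] rows 9
```

View pics/c12.png

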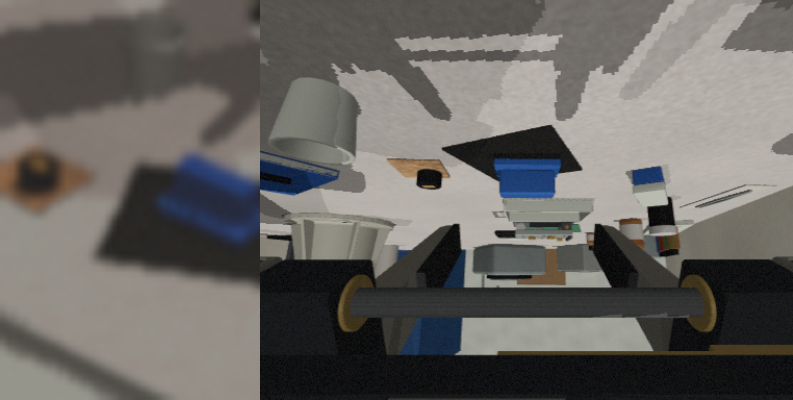

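The scraper stands upright on its mat with the grip up. Now back to tool-down to measure it and regrasp deeper.

```bash
python3 - <<'E'
from h import *
delta([((590,440,170),np.array(robot.observe()['ee_rot'])),((590,330,190),Rdown(-60)),((560,290,170),Rdown(-60))])
E
```

```text
[0.0, 0.0, 0.0] [-68.9, -2.5, -35.8] rows 2
[0.458, 1.019, 0.771] [-137.1, 18.3, 50.3] rows 11
[0.458, 1.019, 0.771] [-140.2, -3.4, 99.5] rows 11
```

Request:
jog_arm(moves=[0,0,0,-35,-2,-18,88,0.05,0.1,0.08,-69,-2,-36,88,0.1,0.2,0.16,-90,-2,-20,88,0.458,1.019,0.771,-110,0,0,88,0.458,1.019,0.771,-130,0,20,88,0.458,1.019,0.771,-135,0,40,88,0.458,1.019,0.771,-138,0,50,88,0.458,1.019,0.771,-131,-20,65,88,0.458,1.019,0.771,-131,-48,82,88,0.458,1.019,0.771,-131,-48,82,88,0.458,1.019,0.771,-131,-48,82,88,0.458,1.019,0.771,-131,-48,82,88])

```text
time_s: 22.2
eef_pos: [0.5192, 0.3175, 0.1713]
ee_rot: [[0.868, 0.496, 0.005], [0.496, -0.868, 0.006], [0.008, -0.003, -1.0]]
wrist_force: [1.1, 1.1, 0.1]
opening: 0.0879
```

Request:
jog_arm(moves=[0,0,0,0,0,0,88,0,0,0,0,0,0,88])

```text
time_s: 22.37
eef_pos: [0.5192, 0.3173, 0.1712]
ee_rot: [[0.866, 0.5, 0.001], [0.5, -0.866, 0.0], [0.001, 0.0, -1.0]]
wrist_force: [1.3, 0.0, -0.6]
opening: 0.088
```

```bash
python3 - <<'E'
from h import *
st()
im,T=snap('wrist','w13.png'); print(find('wrist',['scraper_mid','specimen_mid'],T))
hsv=cv2.cvtColor(im,cv2.COLOR_RGB2HSV)
m=((hsv[:,:,0]>100)&(hsv[:,:,0]<130)&(hsv[:,:,1]>130)&(hsv[:,:,2]>40)).astype(np.uint8);m[250:]=0
cs,_=cv2.findContours(m,0,2)
for c in cs:
    if cv2.contourArea(c)>300: print(np.round(c.reshape(-1,2).mean(0)),cv2.contourArea(c),cv2.minAreaRect(np.array([onplane('wrist',T,p,17)[:2] for p in c.reshape(-1,2)],np.float32)))
r=Rdown(-101.3)
delta([((573.5,350,110),r)])
E
```

```text
22.37 [519.2 317.3 171.2] [[0.866, 0.5, 0.001], [0.5, -0.866, 0.0], [0.001, 0.0, -1.0]] [31.3 20.5 97.4 -0.  62.  91.3] [ 1.3  0.  -0.6] 88.0
{'scraper_mid': [(0.73, [570.9, 349.8, 28.5])], 'specimen_mid': [(0.66, [447.9, 334.3, 13.9])]}
[255. 126.] 1860.5 ((574.5340576171875, 351.1006164550781), (40.7647819519043, 70.6598129272461), 78.3965835571289)
[-0.0, -0.001, 0.723] [61.0, 0.3, 60.6] rows 6
```

Request:
jog_arm(moves=[0,0,0.72,61.3,0.2,60,60,0,0,0.72,61.3,0.2,60,60,0,0,0.72,61.3,0.2,60,60,0,0,0.72,61.3,0.2,60,60,0,0,0.72,61.3,0.2,70,60,0,0,0.72,61.3,0.2,80,60,0,0,0.72,61.3,0.2,100,60,0,0,0.72,61.3,0.2,125,60,0,0,0.72,61.3,0.2,142,60,0,0,0.72,61.3,0.2,153,60,0,0,0.72,61.3,0.2,159,60,0,0,0.72,61.3,0.2,159,60])

```text
time_s: 23.52
eef_pos: [0.5729, 0.35, 0.01]
ee_rot: [[0.981, -0.193, -0.0], [-0.193, -0.981, 0.0], [-0.0, -0.0, -1.0]]
wrist_force: [-0.7, -1.5, 0.4]
opening: 0.0598
```

Request:
jog_arm(moves=[0,0,0,0,0,0,10,0,0,0,0,0,0,10,0,0,0,0,0,0,10,0,0,0,0,0,0,10,0,0,0,0,0,0,10,0,0,0,0,0,0,10,0,0,0,0,0,0,10,0,0,0,0,0,0,10,0,0,0,0,0,0,10,0,0,0,0,0,0,10])

```text
time_s: 24.35
eef_pos: [0.5738, 0.3501, 0.0123]
ee_rot: [[0.981, -0.194, 0.002], [-0.194, -0.981, 0.002], [0.002, -0.003, -1.0]]
wrist_force: [-1.4, 0.3, 5.5]
opening: 0.0198
```

```bash
python3 - <<'E'
from h import *
s=st(); P=np.array(s['eef_pos'])*1000; R0=np.array(s['ee_rot'])
m=np.array([544.2,10.3,0]);r=Rdown(-101.3)
p=m+18*ex-46*ey
off=P[2]-3
delta([(P+[0,0,100],r),(p+ez*(P[2]+100),r),(p+ez*(54+off),r)])
print(off)
E
```

```text
24.35 [573.8 350.1  12.3] [[0.981, -0.194, 0.002], [-0.194, -0.981, 0.002], [0.002, -0.003, -1.0]] [ 31.2  36.2  94.7   0.   48.9 132.4] [-1.4  0.3  5.5] 19.8
[-0.003, -0.002, 0.002] [0.2, -0.3, -100.0] rows 3
[-0.003, -0.002, 0.002] [55.1, 384.9, -100.9] rows 10
[-0.003, -0.002, 0.002] [55.0, 385.0, -51.9] rows 10
9.29243664546352
```

Gripped firmly at 19.8 mm. I carry it to the plate for stroke 1.

Request:
jog_arm(moves=[0,0,0,0,0,-40,10,0,0,0,0,0,-80,10,0,0,0,5,36,-101,10,0,0,0,11,75,-101,10,0,0,0,16,114,-101,10,0,0,0,22,153,-101,10,0,0,0,28,192,-101,10,0,0,0,33,231,-101,10,0,0,0,39,270,-101,10,0,0,0,44,309,-101,10,0,0,0,50,348,-101,10,0,0,0,55,385,-101,10])

```text
time_s: 25.35
eef_pos: [0.5518, -0.0406, 0.1118]
ee_rot: [[0.981, -0.194, 0.001], [-0.194, -0.981, 0.002], [0.001, -0.002, -1.0]]
wrist_force: [0.1, -0.2, -1.7]
opening: 0.0198
```

```bash
python3 - <<'E'
from h import *
s=st()
m=np.array([544.2,10.3,0]);r=Rdown(-101.3);p=m+18*ex-46*ey
delta([(p+ez*63.5,r)])
for c in('top','scene'):
    im,T=snap(c,c+'14.png');print(find(c,['scraper_mid'],T))
E
```

```text
25.35 [551.8 -40.6 111.8] [[0.981, -0.194, 0.001], [-0.194, -0.981, 0.002], [0.001, -0.002, -1.0]] [-4.400e+00  1.990e+01  1.071e+02  1.000e-01  5.290e+01  9.670e+01] [ 0.1 -0.2 -1.7] 19.8
[-0.002, -0.001, 0.002] [0.5, -2.3, 48.3] rows 2
{'scraper_mid': [(0.59, [551.7, -42.5, 123.7])]}
{'scraper_mid': [(0.6, [549.9, -39.6, 122.8])]}
```

Request:
jog_arm(moves=[0,0,0,0.5,-2,20,10,0,0,0,0.5,-2,38,10,0,0,0,0.5,-2,46,10,0,0,0,0.5,-2,48,10,0,0,0,0.5,-2,48,10])

```text
time_s: 25.97
eef_pos: [0.5531, -0.0357, 0.0636]
ee_rot: [[0.981, -0.193, 0.001], [-0.193, -0.981, 0.002], [0.0, -0.002, -1.0]]
wrist_force: [-0.2, -0.4, -1.0]
opening: 0.0196
```

Request:
jog_arm(moves=[0,0,0,0,-8,0,10,0,0,0,0,-16,0,10,0,0,0,0,-24,0,10,0,0,0,0,-32,0,10,0,0,0,0,-40,0,10,0,0,0,0,-48,0,10,0,0,0,0,-56,0,10,0,0,0,0,-64,0,10,0,0,0,0,-72,0,10,0,0,0,0,-80,0,10,0,0,0,0,-84,0,10,0,0,0,0,-84,0,10])

```text
time_s: 26.97
eef_pos: [0.57, 0.0467, 0.0642]
ee_rot: [[0.981, -0.193, 0.002], [-0.193, -0.981, 0.002], [0.002, -0.002, -1.0]]
wrist_force: [-0.5, -0.8, -1.7]
opening: 0.02
```

Request:
jog_arm(moves=[0,0,0,0,0,-20,10,0,0,0,0,0,-35,10,0,0,0,-20,40,-35,10,0,0,0,-40,80,-35,10,0,0,0,-40,84,-35,10,0,0,0,-40,84,-35,10])

```text
time_s: 27.47
eef_pos: [0.5121, -0.031, 0.099]
ee_rot: [[0.98, -0.197, 0.001], [-0.197, -0.98, 0.001], [0.0, -0.002, -1.0]]
wrist_force: [-0.0, 0.9, -1.0]
opening: 0.0197
```

```bash
cat >> h.py <<'E'
def chips(cam='top',fn=None):
    im,T=snap(cam,fn or cam+'_c.png'); hsv=cv2.cvtColor(im,cv2.COLOR_RGB2HSV)
    m=((hsv[:,:,0]>8)&(hsv[:,:,0]<30)&(hsv[:,:,1]>110)&(hsv[:,:,2]>70)).astype(np.uint8)
    n,l,s,c=cv2.connectedComponentsWithStats(m); o0=np.array([544.2,10.3,0])
    for i in range(1,n):
        if s[i,4]>=4:
            a=onplane(cam,T,c[i],57)-o0;b=onplane(cam,T,c[i],7)-o0
            if abs(a@ex)<130 and -130<a@ey<190: print(cam,'px',np.round(c[i]),s[i,4],'plate uv',np.round([a@ex,a@ey],1),'tray uv',np.round([b@ex,b@ey],1))
E
python3 - <<'E'
from h import *
s=st()
m=np.array([544.2,10.3,0]);r=Rdown(-101.3);p=m-22*ex-46*ey
delta([(p+ez*63.5,r)])
chips('top');chips('scene');chips('wrist','w15.png')
im,T=snap('top','t15.png');print(find('top',['scraper_mid'],T))
E
```

```text
27.47 [512.1 -31.   99. ] [[0.98, -0.197, 0.001], [-0.197, -0.98, 0.001], [0.0, -0.002, -1.0]] [-3.700e+00  1.780e+01  1.125e+02  1.000e-01  4.970e+01  9.760e+01] [-0.   0.9 -1. ] 19.7
[-0.002, -0.0, -0.001] [1.3, -0.7, 35.5] rows 1
top px [256. 186.] 10 plate uv [35.2 61.1] tray uv [42.4 62.6]
top px [256. 195.] 13 plate uv [10.  54.5] tray uv [16.2 55.7]
wrist px [150. 131.] 140 plate uv [43.  43.8] tray uv [41.8 63.4]
wrist px [156. 156.] 62 plate uv [22.5 40.8] tray uv [16.7 59.7]
wrist px [188. 209.] 199 plate uv [-25.5  17.4] tray uv [-41.8  31.1]
wrist px [207. 293.] 179 plate uv [-110.6    4.2] tray uv [-145.8   15. ]
wrist px [305. 290.] 229 plate uv [-107.4  -91.1] tray uv [-141.9 -101.5]
{'scraper_mid': [(0.52, [515.8, -28.0, 111.2])]}
```

Two chips are in the tray and the third is still on the plate. Stroke 2.

Request:
jog_arm(moves=[0,0,0,1,-1,20,10,0,0,0,1,-1,32,10,0,0,0,1,-1,35.5,10,0,0,0,1,-1,35.5,10])

```text
time_s: 28.05
eef_pos: [0.5154, -0.0274, 0.0629]
ee_rot: [[0.981, -0.193, 0.0], [-0.193, -0.981, 0.002], [0.0, -0.002, -1.0]]
wrist_force: [0.1, 0.2, -1.2]
opening: 0.0199
```

Request:
jog_arm(moves=[0,0,0,0,-8,0,10,0,0,0,0,-16,0,10,0,0,0,0,-24,0,10,0,0,0,0,-32,0,10,0,0,0,0,-40,0,10,0,0,0,0,-48,0,10,0,0,0,0,-56,0,10,0,0,0,0,-64,0,10,0,0,0,0,-72,0,10,0,0,0,0,-80,0,10,0,0,0,0,-84,0,10,0,0,0,0,-84,0,10])

```text
time_s: 29.05
eef_pos: [0.532, 0.0552, 0.0637]
ee_rot: [[0.981, -0.193, 0.002], [-0.193, -0.981, 0.002], [0.002, -0.002, -1.0]]
wrist_force: [-0.2, 0.5, -2.2]
opening: 0.0197
```

Request:
jog_arm(moves=[0,0,0,0,0,-20,10,0,0,0,0,0,-45,10,0,0,0,0,-20,-60,10,0,0,0,0,-60,-60,10,0,0,0,0,-100,-60,10,0,0,0,0,-140,-60,10,0,0,0,0,-140,-60,10])

```text
time_s: 29.63
eef_pos: [0.5606, 0.1973, 0.1246]
ee_rot: [[0.981, -0.192, 0.005], [-0.192, -0.981, 0.005], [0.004, -0.006, -1.0]]
wrist_force: [-0.6, -0.8, -0.2]
opening: 0.0196
```

```bash
python3 - <<'E'
from h import *
s=st()
chips('top','t16.png');chips('scene');chips('wrist','w16.png')
print(find('top',['scraper_mid'],np.array(robot.get_calibration('top')['camera_from_world'])))
P=np.array(s['eef_pos'])*1000;r=Rdown(-101.3)
delta([((568,350,P[2]),r),((568,350,40),r),((568,350,13.5),r)])
E
```

```text
29.63 [560.6 197.3 124.6] [[0.981, -0.192, 0.005], [-0.192, -0.981, 0.005], [0.004, -0.006, -1.0]] [ 19.1  22.1 101.7   0.2  55.8 120.1] [-0.6 -0.8 -0.2] 19.6
top px [256. 186.] 10 plate uv [35.2 61.1] tray uv [42.4 62.6]
top px [256. 195.] 10 plate uv [10.1 54.7] tray uv [16.3 56. ]
top px [251. 209.] 11 plate uv [-33.1  60.7] tray uv [-28.7  62.3]
scene px [274. 204.] 4 plate uv [80.3 18.3] tray uv [41.8 63. ]
wrist px [365. 130.] 126 plate uv [42.9 82.2] tray uv [41.8 62.2]
wrist px [368. 153.] 129 plate uv [21.5 77.5] tray uv [16.1 56.5]
wrist px [358. 192.] 118 plate uv [-16.1  82.8] tray uv [-29.   62.9]
wrist px [305. 288.] 265 plate uv [-123.   130.1] tray uv [-157.3  119.6]
{'scraper_mid': [(0.57, [444.9, 27.2, 44.6])]}
[-0.001, -0.001, 0.002] [-21.4, -158.1, -0.8] rows 4
[-0.001, -0.001, 0.002] [-21.4, -157.9, 83.8] rows 5
[-0.001, -0.001, 0.002] [-21.4, -157.9, 110.3] rows 5
```

All three chips are in the tray. The scraper goes back on its mat.

Request:
jog_arm(moves=[0,0,0,-5,-38,0,10,0,0,0,-10,-78,0,10,0,0,0,-16,-118,0,10,0,0,0,-21.4,-158,0,10,0,0,0,-21.4,-158,35,10,0,0,0,-21.4,-158,75,10,0,0,0,-21.4,-158,98,10,0,0,0,-21.4,-158,107,10,0,0,0,-21.4,-158,110,10,0,0,0,-21.4,-158,110.5,10])

```text
time_s: 30.67
eef_pos: [0.5693, 0.35, 0.0142]
ee_rot: [[0.981, -0.195, 0.002], [-0.195, -0.981, 0.002], [0.002, -0.002, -1.0]]
wrist_force: [1.1, -0.7, -1.1]
opening: 0.0195
```

Request:
jog_arm(moves=[0,0,0,0,0,0,40,0,0,0,0,0,0,60,0,0,0,0,0,0,60,0,0,0,0,0,0,60,0,0,0,0,0,-30,60,0,0,0,0,0,-70,60,0,0,0,0,0,-110,60,0,0,0,0,0,-150,60,0,0,0,0,0,-150,60])

```text
time_s: 31.42
eef_pos: [0.5726, 0.3532, 0.1734]
ee_rot: [[0.981, -0.194, 0.013], [-0.194, -0.981, 0.009], [0.011, -0.011, -1.0]]
wrist_force: [1.5, 0.5, 0.7]
opening: 0.06
```

```bash
python3 - <<'E'
from h import *
s=st()
for c in('top','scene','wrist'):
    im,T=snap(c,c+'17.png');print(find(c,['scraper_mid','specimen_mid','plate_bar'],T))
r=Rdown(-11.3);P=np.array(s['eef_pos'])*1000
delta([((447.2,30.3,150),r)])
delta([((447.2,-30,170),r)])
E
```

```text
31.42 [572.6 353.2 173.4] [[0.981, -0.194, 0.013], [-0.194, -0.981, 0.009], [0.011, -0.011, -1.0]] [ 31.5  25.4  89.6   0.   64.1 132.7] [1.5 0.5 0.7] 60.0
{'scraper_mid': [(0.61, [572.8, 347.5, 23.7])], 'specimen_mid': [], 'plate_bar': [(0.6, [448.9, 25.4, 43.7])]}
{'scraper_mid': [(0.76, [568.7, 352.1, 20.4])], 'specimen_mid': [(0.47, [447.7, 330.8, 14.4])], 'plate_bar': [(0.93, [445.9, 29.5, 46.0])]}
{'scraper_mid': [(0.62, [569.2, 350.6, 27.3])], 'specimen_mid': [(0.83, [444.9, 336.6, 12.9])], 'plate_bar': []}
[-0.001, -0.002, -1.569] [-56.6, 337.6, 12.6] rows 13
[-0.001, -0.002, -1.569] [-44.8, 396.8, -7.5] rows 13
```

Scraper is upright on its mat at about (570,350). Now to the handle bar.

Request:
jog_arm(moves=[0,0,-0.12,-5,30,0,30,0,0,-0.24,-10,60,0,30,0,0,-0.36,-15,90,0,30,0,0,-0.48,-20,120,0,30,0,0,-0.6,-25,150,0,30,0,0,-0.72,-30,180,0,30,0,0,-0.84,-35,210,5,30,0,0,-0.96,-40,240,10,30,0,0,-1.08,-45,270,12,30,0,0,-1.2,-50,300,12.6,30,0,0,-1.32,-55,330,12.6,30,0,0,-1.44,-57,338,12.6,30])

```text
time_s: 33.02
eef_pos: [0.445, 0.0274, 0.1501]
ee_rot: [[0.316, 0.949, 0.001], [0.949, -0.316, 0.001], [0.001, 0.0, -1.0]]
wrist_force: [-0.6, 0.9, -0.6]
opening: 0.0298
```

```bash
python3 - <<'E'
from h import *
s=st();r=Rdown(-11.3)
delta([((446.7,30.1,90),r),((446.7,30.1,28),r)])
E
```

```text
33.02 [445.   27.4 150.1] [[0.316, 0.949, 0.001], [0.949, -0.316, 0.001], [0.001, 0.0, -1.0]] [3.300e+00 7.800e+00 1.177e+02 1.000e-01 5.450e+01 2.170e+01] [-0.6  0.9 -0.6] 29.8
[0.0, -0.001, -0.124] [3.0, 0.8, 60.1] rows 2
[0.0, -0.001, -0.124] [3.0, 0.8, 122.1] rows 3
```

Request:
jog_arm(moves=[0,0,-0.124,3,0.8,20,30,0,0,-0.124,3,0.8,50,30,0,0,-0.124,3,0.8,75,30,0,0,-0.124,3,0.8,90,30,0,0,-0.124,3,0.8,100,30,0,0,-0.124,3,0.8,110,30,0,0,-0.124,3,0.8,118,30,0,0,-0.124,3,0.8,122,30,0,0,-0.124,3,0.8,122,30])

```text
time_s: 33.77
eef_pos: [0.4488, 0.033, 0.028]
ee_rot: [[0.201, 0.98, 0.001], [0.98, -0.201, 0.002], [0.002, 0.001, -1.0]]
wrist_force: [-0.4, -0.2, 0.8]
opening: 0.0299
```

Request:
jog_arm(moves=[0,0,0,0,0,0,3,0,0,0,0,0,0,3,0,0,0,0,0,0,3,0,0,0,0,0,0,3,0,0,0,0,0,0,3,0,0,0,0,0,0,3])

```text
time_s: 34.27
eef_pos: [0.4463, 0.0333, 0.0286]
ee_rot: [[0.201, 0.98, -0.002], [0.98, -0.201, 0.002], [0.002, -0.003, -1.0]]
wrist_force: [-8.5, 4.5, 8.1]
opening: 0.0088
```

Request:
jog_arm(moves=[0,0,0,0,2,-15,3,0,0,0,0,5.4,-30,3,0,0,0,0,10.3,-44.4,3,0,0,0,0,10.3,-44.4,3])

```text
time_s: 34.6
eef_pos: [0.4564, 0.0313, 0.0742]
ee_rot: [[0.201, 0.979, -0.003], [0.979, -0.201, 0.003], [0.002, -0.003, -1.0]]
wrist_force: [-9.4, 5.1, 2.5]
opening: 0.0088
```

```bash
python3 - <<'E'
from h import *
s=st()
for c in('top','scene'):
    im,T=snap(c,c+'18.png');print(find(c,['plate_bar','plate_mid'],T))
E
```

```text
34.6 [456.4  31.3  74.2] [[0.201, 0.979, -0.003], [0.979, -0.201, 0.003], [0.002, -0.003, -1.0]] [  3.6  15.8 119.8   0.2  44.5  15. ] [-9.4  5.1  2.5] 8.8
{'plate_bar': [(0.26, [450.0, 336.7, 7.9])], 'plate_mid': [(0.72, [552.9, 10.3, 72.4])]}
{'plate_bar': [(0.83, [455.0, 25.0, 87.2])], 'plate_mid': [(0.78, [552.4, 7.9, 69.5])]}
```

The plate is rising with the bar (plate_mid z ≈ 71). Continuing the arc.

Request:
jog_arm(moves=[0,0,0,0,5,-14,3,0,0,0,0,12.5,-27,3,0,0,0,0,21.5,-39,3,0,0,0,0,31.5,-50.5,3,0,0,0,0,43,-61,3,0,0,0,0,55,-70,3,0,0,0,0,68,-78,3,0,0,0,0,82,-84.5,3,0,0,0,0,96,-89.5,3,0,0,0,0,111,-93.3,3,0,0,0,0,118.5,-94.5,3,0,0,0,0,118.5,-94.5,3])

```text
time_s: 35.9
eef_pos: [0.5767, 0.0072, 0.1695]
ee_rot: [[0.201, 0.98, 0.005], [0.98, -0.201, 0.003], [0.004, 0.004, -1.0]]
wrist_force: [-1.6, 2.0, 8.7]
opening: 0.0087
```

```bash
python3 - <<'E'
from h import *
s=st()
for c in('top','scene'):
    im,T=snap(c,c+'19.png');print(find(c,['plate_bar','plate_mid'],T))
E
```

```text
35.9 [576.7   7.2 169.5] [[0.201, 0.98, 0.005], [0.98, -0.201, 0.003], [0.004, 0.004, -1.0]] [  0.5  17.7 101.7   0.2  60.3  12. ] [-1.6  2.   8.7] 8.7
{'plate_bar': [], 'plate_mid': [(0.42, [564.6, 101.8, 0.3])]}
{'plate_bar': [(0.84, [576.5, 0.3, 187.3])], 'plate_mid': [(0.81, [605.7, -1.7, 91.6])]}
```

Plate is at about 1.35 rad (bar z 187, plate_mid z 91, as expected). Release, retract up, and go to look at the blocks.

Request:
jog_arm(moves=[0,0,0,0,0,0,20,0,0,0,0,0,0,32,0,0,0,0,0,0,32,0,0,0,0,0,0,32,0,0,0,0,0,-30,32,0,0,0,0,0,-70,32,0,0,0,0,0,-70,32])

```text
time_s: 36.78
eef_pos: [0.578, 0.0067, 0.2441]
ee_rot: [[0.201, 0.98, 0.011], [0.98, -0.201, 0.002], [0.004, 0.01, -1.0]]
wrist_force: [1.3, 0.3, 1.0]
opening: 0.0322
```

```bash
python3 - <<'E'
from h import *
s=st();r=Rdown(78.7)
im,T=snap('scene','s20.png');print(find('scene',['plate_bar','plate_mid'],T))
delta([((590,-265,140),r)])
E
```

```text
36.78 [578.    6.7 244.1] [[0.201, 0.98, 0.011], [0.98, -0.201, 0.002], [0.004, 0.01, -1.0]] [ 0.4 13.5 97.3  0.1 68.6 12. ] [1.3 0.3 1. ] 32.2
{'plate_bar': [(0.89, [574.7, 2.0, 182.3])], 'plate_mid': [(0.85, [604.6, -3.5, 90.4])]}
[0.003, -0.0, -1.576] [-263.2, 69.5, 97.0] rows 13
```

Request:
jog_arm(moves=[0,0,-0.12,-35,9,0,50,0,0,-0.24,-70,18,0,50,0,0,-0.36,-105,27,0,50,0,0,-0.48,-140,36,20,50,0,0,-0.6,-170,45,40,50,0,0,-0.72,-200,54,60,50,0,0,-0.84,-230,60,80,50,0,0,-0.96,-263,69,97,50,0,0,-1.08,-263,69,97,50,0,0,-1.2,-263,69,97,50,0,0,-1.32,-263,69,97,50,0,0,-1.44,-263,69,97,50])

```text
time_s: 37.93
eef_pos: [0.5881, -0.2644, 0.1375]
ee_rot: [[-0.947, 0.322, -0.001], [0.322, 0.947, 0.003], [0.003, 0.003, -1.0]]
wrist_force: [0.0, -0.0, 0.5]
opening: 0.0501
```

Request:
jog_arm(moves=[0,0,-0.12,0,0,0,50,0,0,-0.136,0,0,0,50,0,0,-0.136,0,0,0,50])

```text
time_s: 38.18
eef_pos: [0.5887, -0.2642, 0.1385]
ee_rot: [[-0.98, 0.198, -0.0], [0.198, 0.98, 0.003], [0.001, 0.003, -1.0]]
wrist_force: [0.1, 1.2, 0.0]
opening: 0.0498
```

```bash
cat > blk.py <<'E'
from h import *
def blocks(fn='wb.png',show=True):
    im,T=snap('wrist',fn); hsv=cv2.cvtColor(im,cv2.COLOR_RGB2HSV)
    F={k:find('wrist',[k],T)[k] for k in('block10_mid','block12_mid','block14_mid')}; print(F)
    g=((hsv[:,:,0]>50)&(hsv[:,:,0]<95)&(hsv[:,:,1]>70)).astype(np.uint8)
    cs,_=cv2.findContours(g,0,2); hull=cv2.convexHull(max(cs,key=cv2.contourArea)); M=np.zeros_like(g);cv2.fillPoly(M,[hull],1);M=cv2.erode(M,np.ones((5,5)))
    b=((M>0)&(hsv[:,:,1]<60)&(hsv[:,:,2]>90)).astype(np.uint8); b=cv2.morphologyEx(b,cv2.MORPH_CLOSE,np.ones((5,5)))
    cs,_=cv2.findContours(b,0,2)
    for c in cs:
        if cv2.contourArea(c)>150:
            q=c.reshape(-1,2).mean(0)
            for th in(10,12,14):
                P=np.array([onplane('wrist',T,p,3+th)[:2] for p in c.reshape(-1,2).astype(float)],np.float32); (x,y),(w,h),a=cv2.minAreaRect(P); print(np.round(q),th,np.round([x,y,w,h,a],1))
E
python3 - <<'E'
from blk import *
s=st(); blocks('w21.png')
im,T=snap('top','t21.png')
E
```

```text
38.18 [ 588.7 -264.2  138.5] [[-0.98, 0.198, -0.0], [0.198, 0.98, 0.003], [0.001, 0.003, -1.0]] [ -24.4   25.6   94.1    0.2   60.4 -103.1] [0.1 1.2 0. ] 49.8
{'block10_mid': [(0.58, [584.5, -278.3, 8.6])], 'block12_mid': [(0.93, [501.4, -203.8, 12.7])], 'block14_mid': [(0.82, [506.7, -279.6, 12.5])]}
[244. 183.] 10 [ 586.4 -276.3   24.7   23.8   86.6]
[244. 183.] 12 [ 585.9 -276.1   24.5   23.7   86.6]
[244. 183.] 14 [ 585.5 -275.9   24.4   23.5   86.6]
[228. 117.] 10 [ 506.6 -277.9   24.8   23.7   78.5]
[228. 117.] 12 [ 506.7 -277.7   24.7   23.6   78.5]
[228. 117.] 14 [ 506.7 -277.5   24.5   23.4   78.5]
[295. 101.] 10 [ 505.1 -202.8   24.6   24.    87.4]
[295. 101.] 12 [ 505.2 -203.1   24.4   23.8   87.4]
[295. 101.] 14 [ 505.3 -203.4   24.3   23.7   87.4]
```

Request:
jog_arm(moves=[0,0,0,30,-12,0,50,0,0,0,60,-24,0,50,0,0,0,78,-30,20,50,0,0,0,78,-30,55,50,0,0,0,78,-30,90,50,0,0,0,78,-30,115,50,0,0,0,78,-30,128,50,0,0,0,78,-30,134,50,0,0,0,78,-30,136,50,0,0,0,78,-30,136,50])

```text
time_s: 39.27
eef_pos: [0.5082, -0.2788, 0.0044]
ee_rot: [[-0.981, 0.196, 0.003], [0.196, 0.981, 0.002], [-0.002, 0.002, -1.0]]
wrist_force: [-0.1, -0.4, 0.4]
opening: 0.05
```

Request:
jog_arm(moves=[0,0,0,0,0,1.5,50,0,0,0,0,0,3,50,0,0,0,0,0,3,50])

```text
time_s: 39.52
eef_pos: [0.5081, -0.2788, 0.0016]
ee_rot: [[-0.981, 0.196, 0.003], [0.196, 0.981, 0.001], [-0.003, 0.002, -1.0]]
wrist_force: [0.5, -0.3, -0.2]
opening: 0.0499
```

Request:
jog_arm(moves=[0,0,0,0,0,1.5,50,0,0,0,0,0,2,50,0,0,0,0,0,2,50])

```text
time_s: 39.77
eef_pos: [0.5076, -0.2785, -0.0011]
ee_rot: [[-0.981, 0.196, 0.002], [0.196, 0.981, 0.002], [-0.002, 0.002, -1.0]]
wrist_force: [0.0, 0.4, -0.1]
opening: 0.0504
```

Request:
jog_arm(moves=[0,0,0,1,0,1,50,0,0,0,1,0,2,50,0,0,0,1,0,2,50])

```text
time_s: 40.02
eef_pos: [0.5063, -0.2782, -0.0034]
ee_rot: [[-0.981, 0.196, 0.002], [0.196, 0.981, 0.002], [-0.001, 0.002, -1.0]]
wrist_force: [-0.6, -0.5, 0.4]
opening: 0.0498
```

Request:
jog_arm(moves=[0,0,0,0,0,1,50,0,0,0,0,0,2,50,0,0,0,0,0,2,50])

```text
time_s: 40.27
eef_pos: [0.5064, -0.2782, -0.0054]
ee_rot: [[-0.981, 0.196, 0.002], [0.196, 0.981, 0.002], [-0.001, 0.002, -1.0]]
wrist_force: [-0.7, -0.9, -0.1]
opening: 0.0499
```

Request:
jog_arm(moves=[0,0,0,0,0,1,50,0,0,0,0,0,1.5,50,0,0,0,0,0,1.5,50])

```text
time_s: 40.52
eef_pos: [0.5065, -0.2782, -0.0069]
ee_rot: [[-0.981, 0.196, 0.002], [0.196, 0.981, 0.002], [-0.001, 0.002, -1.0]]
wrist_force: [-0.1, -0.6, 0.4]
opening: 0.0499
```

Request:
jog_arm(moves=[0,0,0,0,0,0,15,0,0,0,0,0,0,15,0,0,0,0,0,0,15,0,0,0,0,0,0,15,0,0,0,0,0,0,15,0,0,0,0,0,0,15])

```text
time_s: 41.02
eef_pos: [0.5066, -0.2783, -0.0067]
ee_rot: [[-0.981, 0.196, 0.002], [0.196, 0.981, 0.002], [-0.002, 0.002, -1.0]]
wrist_force: [0.0, 0.4, 0.7]
opening: 0.0237
```

Gripped the first block at 23.7 mm. While it is held I measure the now uncovered gauge pad.

```bash
python3 - <<'E'
from h import *
st()
for c in('top','scene'):
    im,T=snap(c,c+'22.png'); print(find(c,['gauge_seat','sine_base','plate_mid'],T))
    K=robot.get_calibration(c)
    g=cv2.cvtColor(im,cv2.COLOR_RGB2GRAY)
    p=T@np.array([.500,.019,.025,1]);u,v=K['fx']*p[0]/p[2]+K['cx'],K['fy']*p[1]/p[2]+K['cy'];print(u,v)
    if c=='top':
        print(g[int(v)-12:int(v)+13,int(u)-22:int(u)+23:1])
E
```

```text
41.02 [ 506.6 -278.3   -6.7] [[-0.981, 0.196, 0.002], [0.196, 0.981, 0.002], [-0.002, 0.002, -1.0]] [ -29.    31.7  107.4    0.2   40.8 -107.9] [0.  0.4 0.7] 23.7
{'gauge_seat': [(0.79, [499.9, 18.0, 26.3])], 'sine_base': [(0.6, [544.5, 6.3, 2.1])], 'plate_mid': [(0.62, [601.8, 0.6, 97.1])]}
270.8356446105603 218.9615646290529
[[143 141 136 ...  76  77  90]
 [141 131 125 ...  77  77  87]
 [138 121 115 ...  76  77  78]
 ...
 [138 129 113 ... 132 134 135]
 [140 136 132 ... 132 133 135]
 [137 137 136 ... 133 135 135]]
{'gauge_seat': [(0.7, [499.1, 20.0, 27.8])], 'sine_base': [(0.86, [547.5, 10.9, -3.3])], 'plate_mid': [(0.96, [605.3, 0.4, 88.1])]}
243.35857758438624 198.27021688359903
```

```bash
python3 - <<'E'
from h import *
im=cv2.imread('pics/top22.png');g=cv2.cvtColor(im,6);T=np.array(robot.get_calibration('top')['camera_from_world'])
c=g[205:235,255:290];t,b=cv2.threshold(cv2.resize(c,None,fx=4,fy=4,interpolation=2),0,255,8);print(t)
print('\n'.join(''.join('#' if x else '.' for x in r) for r in b[::4,::4]))
r=Rdown(78.7)
delta([((506.6,-278.3,110),r),((499.5,19.2,110),r),((499.5,19.2,16),r)])
E
```

```text
98.0
#######............................
#######............................
######.............................
######.............................
######.............................
######.............................
######..........................###
######.###......................###
##############..................###
###################............####
#####.##################.......####
############################...####
#############################.#####
#############################.#####
#############################.#####
############################..#####
############################.######
###.########################.######
###..#######################.######
###.....####################.######
###..........##############..######
##................#########..######
##..#####.............#####..######
....#########...............#######
...##############...........#######
######################......#######
###################################
###################################
###################################
###################################
[0.002, 0.002, 0.0] [-0.2, 0.2, -116.7] rows 3
[0.002, 0.002, 0.0] [65.0, 290.6, -116.1] rows 8
[0.002, 0.002, 0.0] [65.1, 290.4, -22.1] rows 8
```

The pad outline in the top view centres at about (271,219), against a projected (270.8,219.0), so they agree. Placing block 14.

Request:
jog_arm(moves=[0,0,0,0,0,-40,15,0,0,0,0,0,-80,15,0,0,0,5,25,-116,15,0,0,0,14,62,-116,15,0,0,0,23,100,-116,15,0,0,0,31,138,-116,15,0,0,0,40,176,-116,15,0,0,0,48,214,-116,15,0,0,0,57,252,-116,15,0,0,0,65,290,-116,15,0,0,0,65,290.5,-90,15,0,0,0,65,290.5,-60,15])

```text
time_s: 42.42
eef_pos: [0.5016, 0.0217, 0.0551]
ee_rot: [[-0.981, 0.192, 0.007], [0.192, 0.981, 0.002], [-0.007, 0.004, -1.0]]
wrist_force: [-0.5, 0.6, -0.1]
opening: 0.0234
```

```bash
python3 - <<'E'
from h import *
st()
delta([((499.5,19.2,16),Rdown(78.7))])
im,T=snap('top','t23.png');print(find('top',['block14_mid','plate_mid'],T))
im,T=snap('scene','s23.png');print(find('scene',['block14_mid','plate_mid'],T))
E
```

```text
42.42 [501.6  21.7  55.1] [[-0.981, 0.192, 0.007], [0.192, 0.981, 0.002], [-0.007, 0.004, -1.0]] [  2.2  20.7 115.7   0.2  43.2 -76.8] [-0.5  0.6 -0.1] 23.4
[0.004, 0.007, 0.004] [1.8, -3.0, 39.1] rows 1
{'block14_mid': [], 'plate_mid': [(0.71, [570.4, 348.0, 24.1])]}
{'block14_mid': [(0.61, [500.0, 21.3, 70.9])], 'plate_mid': [(0.76, [605.8, -0.9, 90.1])]}
```

Request:
jog_arm(moves=[0,0,0,0,0,20,15,0,0,0,0,0,30,15,0,0,0,0,0,34,15,0,0,0,0,0,34,15,0,0,0,0,0,34,15])

```text
time_s: 43.13
eef_pos: [0.4998, 0.0191, 0.0203]
ee_rot: [[-0.981, 0.196, 0.002], [0.196, 0.981, 0.002], [-0.002, 0.002, -1.0]]
wrist_force: [0.3, 0.4, 0.1]
opening: 0.0238
```

```bash
python3 - <<'E'
from h import *
st()
delta([((499.5,19.2,15.5),Rdown(78.7))])
E
```

```text
43.13 [499.8  19.1  20.3] [[-0.981, 0.196, 0.002], [0.196, 0.981, 0.002], [-0.002, 0.002, -1.0]] [  1.9  24.2 116.7   0.2  39.1 -76.9] [0.3 0.4 0.1] 23.8
[0.002, 0.002, -0.0] [0.3, 0.1, 4.8] rows 1
```

Request:
jog_arm(moves=[0,0,0,0,0,2.5,15,0,0,0,0,0,4,15,0,0,0,0,0,5,15,0,0,0,0,0,5,15])

```text
time_s: 43.47
eef_pos: [0.4999, 0.0193, 0.0153]
ee_rot: [[-0.981, 0.196, 0.002], [0.196, 0.981, 0.002], [-0.002, 0.002, -1.0]]
wrist_force: [-1.1, -0.3, 3.7]
opening: 0.0235
```

Request:
jog_arm(moves=[0,0,0,0,0,0,25,0,0,0,0,0,0,33,0,0,0,0,0,0,40,0,0,0,0,0,0,40,0,0,0,0,0,-20,40,0,0,0,0,0,-55,40,0,0,0,0,0,-95,40,0,0,0,0,0,-95,40])

```text
time_s: 44.13
eef_pos: [0.5035, 0.0192, 0.1159]
ee_rot: [[-0.981, 0.196, 0.011], [0.196, 0.981, 0.002], [-0.01, 0.004, -1.0]]
wrist_force: [2.1, 0.1, 1.4]
opening: 0.0402
```

```bash
python3 - <<'E'
from h import *
st()
for c in('top','scene','wrist'):
    im,T=snap(c,c+'24.png');print(find(c,['block14_mid','gauge_seat'],T))
r=Rdown(87.2)
delta([((504.3,-204.2,110),r),((504.3,-204.2,0),r),((504.3,-204.2,-6.8),r)])
E
```

```text
44.13 [503.5  19.2 115.9] [[-0.981, 0.196, 0.011], [0.196, 0.981, 0.002], [-0.01, 0.004, -1.0]] [ 1.900e+00  1.530e+01  1.133e+02  1.000e-01  5.080e+01 -7.690e+01] [2.1 0.1 1.4] 40.2
{'block14_mid': [(0.44, [500.2, 16.1, 26.7])], 'gauge_seat': [(0.39, [501.5, 16.8, 25.8])]}
{'block14_mid': [(0.59, [502.7, 21.0, 36.0])], 'gauge_seat': [(0.9, [498.0, 17.1, 26.4])]}
{'block14_mid': [(0.7, [501.7, 13.1, 38.3])], 'gauge_seat': [(0.81, [497.8, 18.4, 27.4])]}
[0.002, -0.0, -0.148] [-49.2, -217.9, -1.7] rows 6
[0.002, -0.0, -0.148] [-49.3, -218.0, 108.3] rows 6
[0.002, -0.0, -0.148] [-49.3, -218.1, 115.1] rows 7
```

Block 14 seated (3.7 N contact at the expected height). Next is block 12.

Request:
jog_arm(moves=[0,0,-0.05,-8,-38,0,50,0,0,-0.1,-16,-76,0,50,0,0,-0.148,-25,-114,0,50,0,0,-0.148,-34,-152,0,50,0,0,-0.148,-42,-190,0,50,0,0,-0.148,-48,-218,20,50,0,0,-0.148,-48,-218,55,50,0,0,-0.148,-48,-218,90,50,0,0,-0.148,-48,-218,108,50,0,0,-0.148,-48,-218,114,50,0,0,-0.148,-48,-218,115,50,0,0,-0.148,-48,-218,115,50])

```text
time_s: 45.58
eef_pos: [0.5043, -0.2038, -0.0054]
ee_rot: [[-0.999, 0.049, 0.002], [0.049, 0.999, 0.002], [-0.002, 0.002, -1.0]]
wrist_force: [0.4, -0.1, 0.6]
opening: 0.0501
```

```bash
python3 - <<'E'
from h import *
st()
delta([((504.3,-204.2,-6.8),Rdown(87.2))])
im,T=snap('wrist','w25.png');print(find('wrist',['block12_mid','block14_mid'],T,n=2))
E
```

```text
45.58 [ 504.3 -203.8   -5.4] [[-0.999, 0.049, 0.002], [0.049, 0.999, 0.002], [-0.002, 0.002, -1.0]] [ -22.3   29.5  111.7    0.2   38.7 -109.6] [ 0.4 -0.1  0.6] 50.1
[0.002, 0.002, 0.0] [-0.1, -0.4, 1.4] rows 1
{'block12_mid': [(0.84, [503.1, -206.1, 8.4])], 'block14_mid': []}
```

Request:
jog_arm(moves=[0,0,0,0,0,1.4,50,0,0,0,0,0,1.4,50,0,0,0,0,0,1.4,15,0,0,0,0,0,1.4,15,0,0,0,0,0,1.4,15,0,0,0,0,0,1.4,15,0,0,0,0,0,1.4,15,0,0,0,0,0,1.4,15,0,0,0,0,0,1.4,15])

```text
time_s: 46.48
eef_pos: [0.5041, -0.2038, -0.0069]
ee_rot: [[-0.999, 0.049, 0.002], [0.049, 0.999, 0.002], [-0.002, 0.002, -1.0]]
wrist_force: [-0.9, -0.1, 2.5]
opening: 0.0235
```

```bash
python3 - <<'E'
from h import *
st()
r=Rdown(78.7)
delta([((499.8,19.2,105),r),((499.8,19.2,36),r)])
E
```

```text
46.48 [ 504.1 -203.8   -6.9] [[-0.999, 0.049, 0.002], [0.049, 0.999, 0.002], [-0.002, 0.002, -1.0]] [ -22.3   29.6  111.8    0.2   38.5 -109.6] [-0.9 -0.1  2.5] 23.5
[0.002, 0.002, 0.148] [15.0, 222.8, -111.5] rows 6
[0.002, 0.002, 0.148] [15.1, 222.6, -42.5] rows 6
```

Request:
jog_arm(moves=[0,0,0,0,0,-40,15,0,0,0,0,0,-80,15,0,0,0.05,2,30,-111.5,15,0,0,0.1,5,68,-111.5,15,0,0,0.148,8,106,-111.5,15,0,0,0.148,10,144,-111.5,15,0,0,0.148,13,182,-111.5,15,0,0,0.148,15,222.7,-111.5,15,0,0,0.148,15,222.7,-90,15,0,0,0.148,15,222.7,-60,15,0,0,0.148,15,222.7,-42.5,15,0,0,0.148,15,222.7,-42.5,15])

```text
time_s: 47.48
eef_pos: [0.4972, 0.0196, 0.0329]
ee_rot: [[-0.981, 0.195, -0.004], [0.195, 0.981, 0.002], [0.004, 0.001, -1.0]]
wrist_force: [-1.6, -0.7, -1.1]
opening: 0.0235
```

Request:
jog_arm(moves=[0,0,0,0,0,0,15,0,0,0,0,0,2,15,0,0,0,0,0,2,15])

```text
time_s: 47.73
eef_pos: [0.5008, 0.019, 0.0349]
ee_rot: [[-0.981, 0.196, 0.004], [0.196, 0.981, 0.002], [-0.003, 0.003, -1.0]]
wrist_force: [-0.7, -0.6, -1.0]
opening: 0.0234
```

```bash
python3 - <<'E'
from h import *
st()
delta([((499.8,19.2,29.3),Rdown(78.7))])
E
```

```text
47.73 [500.8  19.   34.9] [[-0.981, 0.196, 0.004], [0.196, 0.981, 0.002], [-0.003, 0.003, -1.0]] [  1.9  22.7 116.2   0.2  40.8 -76.9] [-0.7 -0.6 -1. ] 23.4
[0.003, 0.003, -0.0] [1.0, -0.0, 5.6] rows 1
```

Request:
jog_arm(moves=[0,0,0,0,0,0,15,0,0,0,0,0,2,15,0,0,0,0,0,3.5,15,0,0,0,0,0,4.5,15,0,0,0,0,0,5,15,0,0,0,0,0,5,15])

```text
time_s: 48.23
eef_pos: [0.5, 0.0192, 0.0291]
ee_rot: [[-0.981, 0.196, 0.002], [0.196, 0.981, 0.002], [-0.002, 0.002, -1.0]]
wrist_force: [-0.5, -1.0, 2.6]
opening: 0.0238
```

Request:
jog_arm(moves=[0,0,0,0,0,0,25,0,0,0,0,0,0,33,0,0,0,0,0,0,40,0,0,0,0,0,0,40,0,0,0,0,0,-20,40,0,0,0,0,0,-55,40,0,0,0,0,0,-85,40,0,0,0,0,0,-85,40,0,0,0,0,0,-85,40])

```text
time_s: 48.98
eef_pos: [0.5011, 0.0191, 0.1154]
ee_rot: [[-0.981, 0.196, 0.006], [0.196, 0.981, 0.002], [-0.005, 0.003, -1.0]]
wrist_force: [0.4, 0.3, -0.5]
opening: 0.04
```

Request:
jog_arm(moves=[0,0,0,0,-38,0,50,0,0,0,0,-76,0,50,0,0,0,0,-114,0,50,0,0,-0.05,-20,-150,0,50,0,0,-0.1,-50,-180,0,50,0,0,-0.141,-80,-210,0,50,0,0,-0.141,-110,-240,0,50,0,0,-0.141,-142,-274,0,50,0,0,-0.141,-142,-274,35,50,0,0,-0.141,-142,-274,70,50,0,0,-0.141,-142,-274,95,50,0,0,-0.141,-142,-274,108,50])

```text
time_s: 49.98
eef_pos: [0.5822, -0.276, 0.0001]
ee_rot: [[-0.998, 0.057, -0.005], [0.057, 0.998, 0.005], [0.005, 0.005, -1.0]]
wrist_force: [-0.3, -0.2, -0.8]
opening: 0.0502
```

Request:
jog_arm(moves=[0,0,0,0,0,6,50,0,0,0,0,0,6,50,0,0,0,0,0,6,50])

```text
time_s: 50.23
eef_pos: [0.5861, -0.2772, 0.0001]
ee_rot: [[-0.998, 0.056, 0.002], [0.056, 0.998, 0.002], [-0.002, 0.002, -1.0]]
wrist_force: [-0.2, -0.2, -0.3]
opening: 0.0502
```

```bash
python3 - <<'E'
from h import *
st()
delta([((585.2,-277.2,-6.9),Rdown(86.8))])
im,T=snap('wrist','w26.png');print(find('wrist',['block10_mid'],T,n=2))
im,T=snap('scene','s26.png');print(find('scene',['block12_mid','block14_mid','plate_mid'],T,n=2))
im,T=snap('top','t26.png');print(find('top',['block12_mid','block14_mid'],T,n=2))
E
```

```text
50.23 [ 5.861e+02 -2.772e+02  1.000e-01] [[-0.998, 0.056, 0.002], [0.056, 0.998, 0.002], [-0.002, 0.002, -1.0]] [ -25.5   35.6   98.1    0.2   46.2 -112.5] [-0.2 -0.2 -0.3] 50.2
[0.002, 0.002, 0.0] [0.9, -0.1, 7.0] rows 1
{'block10_mid': [(0.85, [583.0, -276.9, 7.0])]}
{'block12_mid': [(0.38, [504.2, 15.8, 44.6])], 'block14_mid': [(0.38, [499.1, 20.3, 35.3])], 'plate_mid': [(0.93, [606.8, -2.5, 91.9])]}
{'block12_mid': [], 'block14_mid': []}
```

Request:
jog_arm(moves=[0,0,0,1,0,3,50,0,0,0,1,0,6,50,0,0,0,1,0,7,50,0,0,0,1,0,7,50,0,0,0,1,0,7,15,0,0,0,1,0,7,15,0,0,0,1,0,7,15,0,0,0,1,0,7,15,0,0,0,1,0,7,15,0,0,0,1,0,7,15,0,0,0,1,0,7,15])

```text
time_s: 51.6
eef_pos: [0.5847, -0.2772, -0.0074]
ee_rot: [[-0.998, 0.056, 0.002], [0.056, 0.998, 0.002], [-0.002, 0.002, -1.0]]
wrist_force: [-0.1, -0.3, 0.6]
opening: 0.0241
```

```bash
python3 - <<'E'
from h import *
s=st()
r=Rdown(78.7)
delta([((499.8,19.2,110),r),((499.8,19.2,48),r)])
E
```

```text
51.6 [ 584.7 -277.2   -7.4] [[-0.998, 0.056, 0.002], [0.056, 0.998, 0.002], [-0.002, 0.002, -1.0]] [ -25.6   36.1   98.4    0.2   45.4 -112.5] [-0.1 -0.3  0.6] 24.1
[0.002, 0.002, 0.141] [101.1, 291.4, -117.0] rows 8
[0.002, 0.002, 0.141] [101.3, 291.2, -55.0] rows 8
```

Request:
jog_arm(moves=[0,0,0,0,0,-40,15,0,0,0,5,0,-80,15,0,0,0.05,30,20,-117,15,0,0,0.1,60,48,-117,15,0,0,0.141,85,80,-117,15,0,0,0.141,101,116,-117,15,0,0,0.141,101,155,-117,15,0,0,0.141,101,194,-117,15,0,0,0.141,101,233,-117,15,0,0,0.141,101,268,-117,15,0,0,0.141,101.2,291.3,-117,15,0,0,0.141,101.2,291.3,-90,15])

```text
time_s: 52.6
eef_pos: [0.5034, 0.0231, 0.0866]
ee_rot: [[-0.981, 0.193, 0.01], [0.193, 0.981, 0.003], [-0.009, 0.005, -1.0]]
wrist_force: [2.3, -0.2, 0.8]
opening: 0.0233
```

Request:
jog_arm(moves=[0,0,0,0,0,20,15,0,0,0,0,0,33,15,0,0,0,0,0,37,15,0,0,0,0,0,37,15,0,0,0,0,0,37,15])

```text
time_s: 53.02
eef_pos: [0.5001, 0.0192, 0.0464]
ee_rot: [[-0.981, 0.196, 0.002], [0.196, 0.981, 0.002], [-0.002, 0.002, -1.0]]
wrist_force: [0.3, -0.5, 0.8]
opening: 0.0232
```

```bash
python3 - <<'E'
from h import *
s=st()
delta([((499.8,19.2,40.8),Rdown(78.7))])
E
```

```text
53.02 [500.1  19.2  46.4] [[-0.981, 0.196, 0.002], [0.196, 0.981, 0.002], [-0.002, 0.002, -1.0]] [  1.9  21.6 115.9   0.2  42.4 -76.9] [ 0.3 -0.5  0.8] 23.2
[0.002, 0.002, -0.0] [0.3, -0.1, 5.5] rows 1
```

Request:
jog_arm(moves=[0,0,0,0.2,0,2,15,0,0,0,0.2,0,4,15,0,0,0,0.2,0,5,15,0,0,0,0.2,0,5.5,15,0,0,0,0.2,0,5.5,15])

```text
time_s: 53.43
eef_pos: [0.4997, 0.0193, 0.0406]
ee_rot: [[-0.981, 0.196, 0.002], [0.196, 0.981, 0.002], [-0.002, 0.002, -1.0]]
wrist_force: [0.0, -0.4, -0.4]
opening: 0.0231
```

Request:
jog_arm(moves=[0,0,0,0,0,0,25,0,0,0,0,0,0,33,0,0,0,0,0,0,40,0,0,0,0,0,0,40,0,0,0,0,0,-20,40,0,0,0,0,0,-55,40,0,0,0,0,0,-85,40,0,0,0,30,0,-110,40,0,0,0,65,0,-130,40,0,0,0,65,0,-130,40])

```text
time_s: 54.27
eef_pos: [0.4322, 0.0324, 0.1734]
ee_rot: [[-0.981, 0.196, 0.003], [0.196, 0.981, 0.002], [-0.003, 0.003, -1.0]]
wrist_force: [0.2, 1.2, 0.3]
opening: 0.04
```

```bash
python3 - <<'E'
from h import *
s=st()
a,Ts=snap('scene','s27.png');print(find('scene',['block10_mid','block12_mid','block14_mid','plate_mid','plate_bar','specimen_mid','scraper_mid'],Ts))
t,Tt=snap('top','t27.png');print(find('top',['block10_mid','specimen_mid','scraper_mid'],Tt))
K=robot.get_calibration('scene');p=Ts@np.array([.52,.02,.06,1]);u,v=int(K['fx']*p[0]/p[2]+K['cx']),int(K['fy']*p[1]/p[2]+K['cy'])
A=cv2.resize(a[v-45:v+45,u-45:u+45],(400,400),interpolation=2)
K=robot.get_calibration('top');p=Tt@np.array([.52,.02,.06,1]);u,v=int(K['fx']*p[0]/p[2]+K['cx']),int(K['fy']*p[1]/p[2]+K['cy'])
B=cv2.resize(t[v-35:v+35,u-35:u+35],(400,400),interpolation=2)
cv2.imwrite('pics/c27.png',np.hstack([A,B])[:,:,::-1])
E
```

```text
54.27 [432.2  32.4 173.4] [[-0.981, 0.196, 0.003], [0.196, 0.981, 0.002], [-0.003, 0.003, -1.0]] [ 4.000e+00  4.700e+00  1.178e+02  1.000e-01  5.730e+01 -7.480e+01] [0.2 1.2 0.3] 40.0
{'block10_mid': [(0.55, [505.3, 20.3, 54.1])], 'block12_mid': [(0.47, [506.4, 16.9, 41.9])], 'block14_mid': [(0.53, [575.2, 1.7, 183.7])], 'plate_mid': [(0.57, [606.3, -1.3, 91.4])], 'plate_bar': [(0.96, [574.3, 3.7, 184.0])], 'specimen_mid': [(0.59, [447.8, 329.9, 15.6])], 'scraper_mid': [(0.73, [562.9, 379.4, 23.7])]}
{'block10_mid': [], 'specimen_mid': [(0.44, [448.0, 335.6, 9.2])], 'scraper_mid': [(0.56, [562.1, 373.3, 24.9])]}
```

View pics/c27.png

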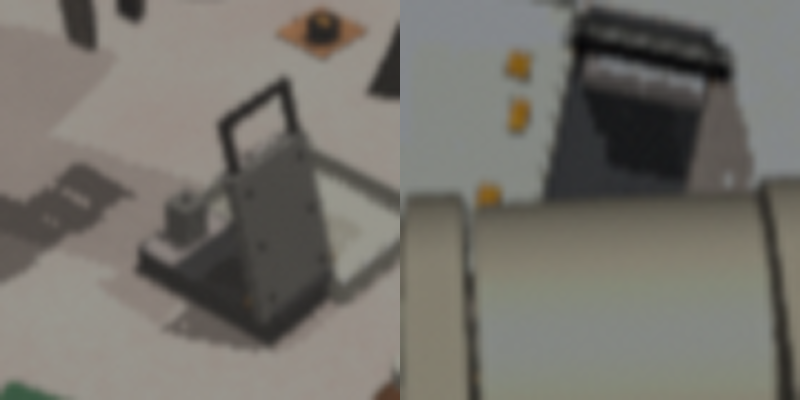

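The three blocks stand as one column on the pad, the plate is still up, and the chips are in the tray. The scraper was knocked to about (562,376), still upright and over the mat. Now back to the bar.

```bash
python3 - <<'E'
from h import *
r=Rdown(-11.3)
delta([((576.7,6,245),r),((576.7,6,169.5),r)])
E
```

```text
[0.002, -0.001, 1.571] [-143.4, 2.5, -75.0] rows 13
[0.002, -0.001, 1.571] [-143.4, 2.4, 0.5] rows 13
```

Request:
jog_arm(moves=[0,0,0.12,0,0,-35,32,0,0,0.24,0,0,-70,32,0,0,0.36,0,0,-75,32,0,0,0.48,-20,0,-75,32,0,0,0.6,-40,0,-75,32,0,0,0.72,-60,0,-75,32,0,0,0.84,-80,0,-75,32,0,0,0.96,-100,0,-75,32,0,0,1.08,-120,0,-75,32,0,0,1.2,-135,1,-75,32,0,0,1.32,-143,2.5,-75,32,0,0,1.44,-143,2.5,-75,32])

```text
time_s: 55.87
eef_pos: [0.5778, 0.0059, 0.245]
ee_rot: [[0.072, 0.997, 0.002], [0.997, -0.072, 0.002], [0.002, 0.002, -1.0]]
wrist_force: [-0.5, 0.6, -0.5]
opening: 0.0319
```

Request:
jog_arm(moves=[0,0,0.12,0,0,0,32,0,0,0.131,0,0,0,32,0,0,0.131,0,0,0,32])

```text
time_s: 56.12
eef_pos: [0.5761, 0.0061, 0.2453]
ee_rot: [[0.193, 0.981, 0.001], [0.981, -0.193, 0.002], [0.002, 0.001, -1.0]]
wrist_force: [-0.1, 0.5, -0.4]
opening: 0.0321
```

```bash
python3 - <<'E'
from h import *
st()
delta([((576.7,6,169.5),Rdown(-11.3))])
im,T=snap('wrist','w28.png');print(find('wrist',['plate_bar'],T,n=2))
im,T=snap('scene','s28.png');print(find('scene',['plate_bar'],T,n=2))
E
```

```text
56.12 [576.1   6.1 245.3] [[0.193, 0.981, 0.001], [0.981, -0.193, 0.002], [0.002, 0.001, -1.0]] [ 0.4 13.6 97.   0.1 69.3 11.5] [-0.1  0.5 -0.4] 32.1
[0.001, -0.002, 0.003] [-0.1, 0.5, 75.8] rows 2
{'plate_bar': [(0.75, [576.2, 8.3, 190.3])]}
{'plate_bar': [(0.71, [572.6, 3.4, 185.8]), (0.32, [548.0, 9.9, -4.3])]}
```

Request:
jog_arm(moves=[0,0,0,0,0,35,32,0,0,0,0,0,60,32,0,0,0,0,0,75,32,0,0,0,0,0,79,32,0,0,0,0,0,79,32,0,0,0,0,0,79,3,0,0,0,0,0,79,3,0,0,0,0,0,79,3,0,0,0,0,0,79,3,0,0,0,0,0,79,3,0,0,0,0,0,79,3,0,0,0,0,0,79,3])

```text
time_s: 57.32
eef_pos: [0.5768, 0.0063, 0.1677]
ee_rot: [[0.196, 0.981, 0.003], [0.981, -0.196, 0.002], [0.003, 0.003, -1.0]]
wrist_force: [-1.3, -0.5, 5.6]
opening: 0.0093
```

```bash
python3 - <<'E'
from h import *
st()
im,T=snap('scene','s29.png');print(find('scene',['plate_bar','plate_mid'],T,n=1))
E
```

```text
57.32 [576.8   6.3 167.7] [[0.196, 0.981, 0.003], [0.981, -0.196, 0.002], [0.003, 0.003, -1.0]] [4.000e-01 1.790e+01 1.017e+02 1.000e-01 6.020e+01 1.160e+01] [-1.3 -0.5  5.6] 9.3
{'plate_bar': [(0.62, [577.4, 1.1, 184.0])], 'plate_mid': [(0.76, [606.0, -0.8, 89.1])]}
```

Bar gripped (9.3 mm). Now I lower along the arc to about 0.42 rad.

Request:
jog_arm(moves=[0,0,0,0,-7.5,1,3,0,0,0,0,-22,5,3,0,0,0,0,-36.5,10,3,0,0,0,0,-50.5,16.5,3,0,0,0,0,-63.5,24.5,3,0,0,0,0,-75.5,33.5,3,0,0,0,0,-87,44,3,0,0,0,0,-97,55,3,0,0,0,0,-106,67.5,3,0,0,0,0,-112.3,78,3,0,0,0,0,-112.3,78,3])

```text
time_s: 58.38
eef_pos: [0.4645, 0.0287, 0.087]
ee_rot: [[0.196, 0.981, 0.0], [0.981, -0.196, 0.002], [0.002, -0.0, -1.0]]
wrist_force: [-0.1, 0.5, -4.1]
opening: 0.0087
```

```bash
python3 - <<'E'
from h import *
st()
im,T=snap('scene','s30.png');print(find('scene',['plate_bar','plate_mid','block10_mid','block12_mid','block14_mid'],T,n=1))
E
```

```text
58.38 [464.5  28.7  87. ] [[0.196, 0.981, 0.0], [0.981, -0.196, 0.002], [0.002, -0.0, -1.0]] [  3.3  15.1 118.6   0.2  46.3  14.4] [-0.1  0.5 -4.1] 8.7
{'plate_bar': [(0.84, [465.2, 20.7, 111.0])], 'plate_mid': [(0.94, [560.2, 5.8, 71.5])], 'block10_mid': [(0.66, [559.6, 6.0, 73.5])], 'block12_mid': [], 'block14_mid': []}
```

Request:
jog_arm(moves=[0,0,0,0,-1,2,3,0,0,0,0,-2,4,3,0,0,0,0,-2.5,5,3,0,0,0,0,-2.5,5,3])

```text
time_s: 59.02
eef_pos: [0.4627, 0.029, 0.0835]
ee_rot: [[0.196, 0.981, -0.001], [0.981, -0.196, 0.002], [0.002, -0.001, -1.0]]
wrist_force: [-5.5, 3.2, 0.7]
opening: 0.0091
```

Request:
jog_arm(moves=[0,0,0,0,-0.5,1,3,0,0,0,0,-1,2,3,0,0,0,0,-1,2,3])

```text
time_s: 59.27
eef_pos: [0.4617, 0.0292, 0.0816]
ee_rot: [[0.196, 0.981, -0.001], [0.981, -0.196, 0.002], [0.002, -0.001, -1.0]]
wrist_force: [-7.0, 2.6, 0.3]
opening: 0.0087
```

Contact seems near, with the load off the wrist. I release, back off upward and let the plate settle.

Request:
jog_arm(moves=[0,0,0,0,0,0,15,0,0,0,0,0,0,25,0,0,0,0,0,0,30,0,0,0,0,0,0,30,0,0,0,0,0,0,30,0,0,0,0,0,0,30,0,0,0,0,0,-20,30,0,0,0,0,0,-55,30,0,0,0,0,0,-95,30,0,0,0,0,0,-110,30])

```text
time_s: 60.1
eef_pos: [0.4648, 0.029, 0.1959]
ee_rot: [[0.196, 0.981, 0.007], [0.981, -0.196, 0.002], [0.004, 0.007, -1.0]]
wrist_force: [1.5, -0.4, 0.5]
opening: 0.03
```

Request:
jog_arm(moves=[0,0,0,0,0,0,40,0,0,0,0,0,0,40,0,0,0,0,0,0,40,0,0,0,0,0,0,40])

```text
time_s: 60.43
eef_pos: [0.4617, 0.0288, 0.1899]
ee_rot: [[0.196, 0.981, -0.001], [0.981, -0.196, 0.002], [0.002, -0.001, -1.0]]
wrist_force: [-0.3, 0.7, 0.6]
opening: 0.04
```

```bash
python3 - <<'E'
from h import *
st()
for i in range(2):
    im,T=snap('scene',f's31_{i}.png');print(find('scene',['plate_bar','plate_mid','block10_mid','block12_mid','block14_mid'],T,n=1))
h=lambda th:(np.array([596.2,-.1,35])+ex*(-53*np.cos(th)+18*np.sin(th))+ez*(53*np.sin(th)+18*np.cos(th)),np.array([596.2,-.1,35])+ex*(-152*np.cos(th)+12*np.sin(th))+ez*(152*np.sin(th)+12*np.cos(th)))
for t in(.30,.368,.42): print(t,h(t))
im,T=snap('wrist','w31.png');print(find('wrist',['plate_bar','plate_mid'],T))
delta([((445,270,160),Rdown(-11.3)),((447,285,160),Rdown(-11.3))])
E
```

```text
60.43 [461.7  28.8 189.9] [[0.196, 0.981, -0.001], [0.981, -0.196, 0.002], [0.002, -0.001, -1.0]] [3.300e+00 6.400e+00 1.135e+02 1.000e-01 6.020e+01 1.450e+01] [-0.3  0.7  0.6] 40.0
{'plate_bar': [(0.59, [459.2, 24.1, 98.6])], 'plate_mid': [(0.61, [555.6, 7.2, 73.2])], 'block10_mid': [], 'block12_mid': [], 'block14_mid': []}
{'plate_bar': [(0.81, [458.7, 24.6, 100.3])], 'plate_mid': [(0.7, [556.9, 8.5, 69.0])], 'block10_mid': [], 'block12_mid': [(0.71, [563.4, 379.0, 22.0])], 'block14_mid': [(0.74, [452.5, 330.7, 14.3])]}
0.3 (array([551.76561112,   8.77690881,  67.85862776]), array([457.28339527,  27.65215467,  91.38310928]))
0.368 (array([554.05765526,   8.31901421,  70.86162973]), array([461.36122077,  26.83750444, 100.87859294]))
0.42 (array([555.94242242,   7.94248363,  73.04690494]), array([464.90119654,  26.13030348, 107.93665615]))
{'plate_bar': [(0.89, [460.8, 28.8, 102.0])], 'plate_mid': [(0.6, [553.9, 9.8, 69.6])]}
[0.002, -0.002, 0.0] [232.8, -64.7, 31.9] rows 6
[0.002, -0.002, 0.0] [247.9, -65.7, 31.9] rows 7
```

Plate rests at about 0.368 rad (bar at z ≈ 100–102, expected 100.9). On to the specimen.

Request:
jog_arm(moves=[0,0,0,38,-12,7,60,0,0,0,77,-25,13,60,0,0,0,115,-37,20,60,0,0,0,154,-50,27,60,0,0,0,192,-62,33,60,0,0,0,231,-75,40,60,0,0,0,231,-75,40,60,0,0,0,231,-75,40,60,0,0,0,231,-75,40,60])

```text
time_s: 61.93
eef_pos: [0.4342, 0.27, 0.1517]
ee_rot: [[0.195, 0.981, 0.002], [0.981, -0.195, 0.001], [0.002, 0.001, -1.0]]
wrist_force: [0.1, 1.2, -0.4]
opening: 0.0602
```

```bash
cat > spec.py <<'E'
from h import *
def spec(fn):
    im,T=snap('wrist',fn); F=find('wrist',['specimen_mid'],T)['specimen_mid']; print(F)
    K=robot.get_calibration('wrist'); p=T@np.r_[np.array(F[0][1][:2]+[22])/1000,1]; u,v=K['fx']*p[0]/p[2]+K['cx'],K['fy']*p[1]/p[2]+K['cy']
    g=cv2.cvtColor(im,cv2.COLOR_RGB2GRAY); m=(g<60).astype(np.uint8); w=np.zeros_like(m); a,b=int(v),int(u); w[a-28:a+28,b-28:b+28]=m[a-28:a+28,b-28:b+28]
    w=cv2.morphologyEx(w,cv2.MORPH_CLOSE,np.ones((7,7)))
    cs,_=cv2.findContours(w,0,2); c=max(cs,key=cv2.contourArea).reshape(-1,2).astype(float)
    for z in(13,22): P=np.array([onplane('wrist',T,q,z)[:2] for q in c],np.float32); print(z,np.round(c.mean(0)),len(c),cv2.minEnclosingCircle(P),cv2.fitEllipse(P))
    return im,(a,b)
E
python3 - <<'E'
from spec import *
st(); im,_=spec('w32.png')
E
```

```text
61.93 [434.2 270.  151.7] [[0.195, 0.981, 0.002], [0.981, -0.195, 0.001], [0.002, 0.001, -1.0]] [ 31.7  13.4 110.3   0.   56.2  42.9] [ 0.1  1.2 -0.4] 60.2
[(0.83, [447.2, 333.6, 14.1])]
13 [255. 126.] 39 ((443.9920959472656, 334.2042541503906), 16.121227264404297) ((445.5074462890625, 333.89984130859375), (28.0888671875, 29.8604679107666), 147.25083923339844)
22 [255. 126.] 39 ((444.099365234375, 334.34124755859375), 15.670453071594238) ((445.5723876953125, 334.0452880859375), (27.303464889526367, 29.025522232055664), 147.25057983398438)
```

```bash
python3 - <<'E'
from h import *
r=Rdown(78.7)
delta([((445.8,334,70),r),((445.8,334,-4),r)])
E
```

```text
[0.003, -0.0, -1.572] [65.6, -2.1, 82.1] rows 13
[0.003, -0.0, -1.572] [65.4, -2.2, 156.1] rows 13
```

Request:
jog_arm(moves=[0,0,-0.12,10,0,10,60,0,0,-0.24,20,0,20,60,0,0,-0.36,30,0,30,60,0,0,-0.48,40,0,40,60,0,0,-0.6,50,0,50,60,0,0,-0.72,60,-1,60,60,0,0,-0.84,65.5,-2,70,60,0,0,-0.96,65.5,-2,80,60,0,0,-1.08,65.5,-2,80,60,0,0,-1.2,65.5,-2,80,60,0,0,-1.32,65.5,-2,80,60,0,0,-1.44,65.5,-2,80,60])

```text
time_s: 63.03
eef_pos: [0.4463, 0.3335, 0.0722]
ee_rot: [[-0.948, 0.319, 0.002], [0.319, 0.948, 0.002], [-0.001, 0.003, -1.0]]
wrist_force: [-0.4, -0.1, -0.5]
opening: 0.06
```

Request:
jog_arm(moves=[0,0,-0.12,0,0,0,60,0,0,-0.132,0,0,0,60,0,0,-0.132,0,0,20,60,0,0,-0.132,0,0,40,60,0,0,-0.132,0,0,55,60,0,0,-0.132,0,0,65,60,0,0,-0.132,0,0,72,60,0,0,-0.132,0,0,74,60,0,0,-0.132,0,0,75,60,0,0,-0.132,0,0,75,60])

```text
time_s: 63.87
eef_pos: [0.4461, 0.3353, -0.0026]
ee_rot: [[-0.981, 0.196, 0.003], [0.196, 0.981, 0.002], [-0.002, 0.003, -1.0]]
wrist_force: [-0.1, 0.5, -0.3]
opening: 0.0599
```

```bash
python3 - <<'E'
from h import *
st()
delta([((445.8,334,-4),Rdown(78.7))])
im,T=snap('wrist','w33.png');print(find('wrist',['specimen_mid'],T))
E
```

```text
63.87 [446.1 335.3  -2.6] [[-0.981, 0.196, 0.003], [0.196, 0.981, 0.002], [-0.002, 0.003, -1.0]] [ 36.8  30.  110.    0.   39.8 -42. ] [-0.1  0.5 -0.3] 59.9
[0.003, 0.002, 0.0] [0.0, -1.3, 1.4] rows 1
{'specimen_mid': [(0.95, [447.1, 335.0, 14.4])]}
```

Request:
jog_arm(moves=[0,0,0,0,-0.5,1.5,60,0,0,0,0,-0.5,1.5,60,0,0,0,0,-0.5,1.5,20,0,0,0,0,-0.5,1.5,20,0,0,0,0,-0.5,1.5,20,0,0,0,0,-0.5,1.5,20,0,0,0,0,-0.5,1.5,20,0,0,0,0,-0.5,1.5,20,0,0,0,0,-0.5,1.5,20,0,0,0,0,-0.5,1.5,20])

```text
time_s: 64.8
eef_pos: [0.4456, 0.3347, -0.0045]
ee_rot: [[-0.981, 0.195, 0.002], [0.195, 0.981, 0.002], [-0.002, 0.002, -1.0]]
wrist_force: [0.1, -0.1, 0.8]
opening: 0.0289
```

```bash
python3 - <<'E'
from h import *
s=st(); P=np.array(s['eef_pos'])*1000
th=0.368; n=np.sin(th)*ex+np.cos(th)*ez
Rt=tilt(Rdown(78.7),ey,np.degrees(th)); print('toolz',Rt[:,2],-n, wristq(Rt,1,115))
mid=np.array([596.2,-.1,35])+ex*(-53*np.cos(th)+18*np.sin(th))+ez*(53*np.sin(th)+18*np.cos(th))
b=4-P[2]; print('bottom above TCP',b)   # bottom = TCP + b along up
tcp=mid+n*(1-b); print(mid,tcp)
up=tcp+60*n
delta([(P+[0,0,150],Rdown(78.7)),(up+[0,0,30],Rt)])
delta([(up,Rt)],P+[0,0,150],Rdown(78.7))
E
```

```text
64.8 [445.6 334.7  -4.5] [[-0.981, 0.195, 0.002], [0.195, 0.981, 0.002], [-0.002, 0.002, -1.0]] [ 36.7  30.2 110.1   0.   39.5 -42.1] [ 0.1 -0.1  0.8] 28.9
toolz [-0.35277916  0.07047669 -0.93304871] [-0.3527709   0.07047504 -0.93304871] [  4.4  85.7 -78.8]
bottom above TCP 8.54608649336085
[554.05765526   8.31901421  70.86162973] [551.3956155    8.85082493  63.82076346]
[0.002, 0.002, 0.001] [-0.2, 0.3, -150.0] rows 4
[0.002, 0.37, 0.002] [-189.1, -298.6, -154.7] rows 10
[0.0, 0.368, 0.0] [-189.2, -298.8, 25.7] rows 9
```

Specimen gripped (28.9 mm). Carrying it to above the tilted plate with the matching tool tilt.

Request:
jog_arm(moves=[0,0,0,0,0,-40,20,0,0,0,0,0,-80,20,0,0,0,0,0,-120,20,0,0.04,0,-19,-30,-150,20,0,0.08,0,-40,-63,-150,20,0,0.12,0,-61,-96,-150,20,0,0.16,0,-82,-130,-150,20,0,0.2,0,-103,-163,-150,20,0,0.25,0,-124,-197,-152,20,0,0.3,0,-146,-231,-154,20,0,0.34,0,-168,-265,-155,20,0,0.37,0,-189,-298.6,-155,20])

```text
time_s: 65.8
eef_pos: [0.5734, 0.0023, 0.1501]
ee_rot: [[-0.915, 0.195, -0.354], [0.181, 0.981, 0.073], [0.362, 0.003, -0.932]]
wrist_force: [2.0, 1.4, -0.6]
opening: 0.0292
```

Request:
jog_arm(moves=[0,0,0,0,0,0,20,0,0,0,0,0,0,20])

```text
time_s: 65.97
eef_pos: [0.5731, 0.0026, 0.1491]
ee_rot: [[-0.914, 0.198, -0.353], [0.184, 0.98, 0.073], [0.361, 0.002, -0.933]]
wrist_force: [-0.9, 1.1, -0.3]
opening: 0.0292
```

```bash
python3 - <<'E'
from h import *
s=st()
im,T=snap('wrist','w34.png');np.save('T_w34.npy',T);print(find('wrist',['plate_mid','specimen_mid','plate_bar'],T))
a,Ts=snap('scene','s34.png');print(find('scene',['specimen_mid','plate_mid','scraper_mid'],Ts))
cv2.imwrite('pics/c34.png',cv2.resize(im[60:300,100:420,::-1],None,fx=2.4,fy=2.4,interpolation=2))
E
```

```text
65.97 [573.1   2.6 149.1] [[-0.914, 0.198, -0.353], [0.184, 0.98, 0.073], [0.361, 0.002, -0.933]] [ -2.1  31.3  86.6   3.5  83.  -81.8] [-0.9  1.1 -0.3] 29.2
{'plate_mid': [(0.86, [554.5, 8.3, 73.5])], 'specimen_mid': [(0.96, [578.1, 0.6, 164.5])], 'plate_bar': [(0.95, [458.4, 28.5, 100.9])]}
{'specimen_mid': [(0.42, [580.2, 2.3, 167.3])], 'plate_mid': [(0.57, [557.0, 5.6, 72.8])], 'scraper_mid': []}
```

View pics/c34.png

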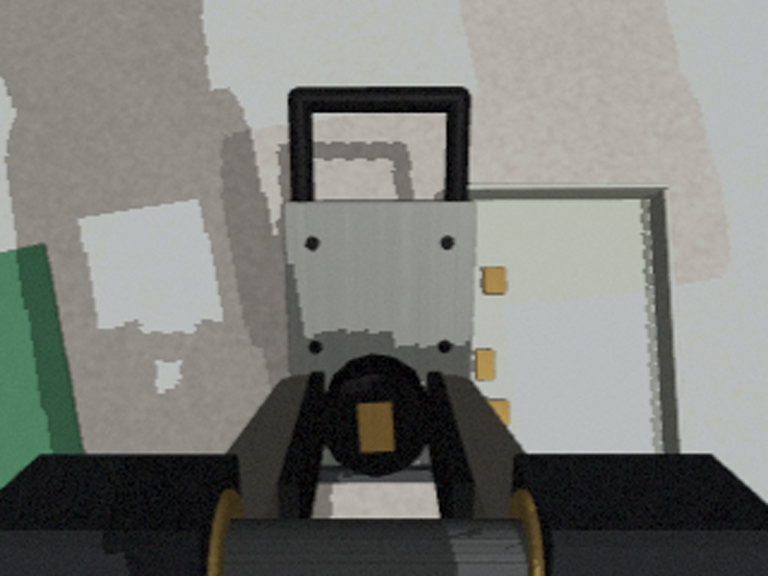

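The specimen is held level above the plate, tilted with it. Plate screw dots show at crop (312,243), (447,242), (315,347) and (444,347), and the three chips are in the tray. I'll use the dots to find the plate middle.

```bash
python3 - <<'E'
from h import *
T=np.load('T_w34.npy');K=robot.get_calibration('wrist');th=.368
n=np.sin(th)*ex+np.cos(th)*ez; px=np.cos(th)*ex-np.sin(th)*ez
im=cv2.imread('pics/w34.png');g=cv2.cvtColor(im,6)
for H in (596.2,597.5):
    mid=np.array([H,-.1-(H-596.2)*.2,35])+ex*(-53*np.cos(th)+18*np.sin(th))+ez*(53*np.sin(th)+18*np.cos(th)); print('mid',mid)
    D=[]
    for a,b in[(312,243),(447,242),(315,347),(444,347)]:
        u,v=100+a/2.4,60+b/2.4; w=g[int(v)-4:int(v)+5,int(u)-4:int(u)+5].astype(float);k=np.clip(95-w,0,None); yy,xx=np.mgrid[int(v)-4:int(v)+5,int(u)-4:int(u)+5]; u,v=(k*xx).sum()/k.sum(),(k*yy).sum()/k.sum()
        o,d=ray(K,T,(u,v)); p=o+d*((mid-o)@n)/(d@n); e=p-mid; D.append([e@px,e@ey]); print(np.round([u,v],1),np.round(D[-1],1))
E
```

```text
mid [554.05765526   8.31901421  70.86162973]
[229.6 161. ] [-43.5 -27.5]
[285.8 160.8] [-43.5  28.5]
[230.9 204.3] [  1.5 -27.4]
[284.9 204.5] [ 2.  28.6]
mid [555.35765526   8.05901421  70.86162973]
[229.6 161. ] [-44.8 -27.5]
[285.8 160.8] [-44.8  28.5]
[230.9 204.3] [  0.1 -27.4]
[284.9 204.5] [ 0.6 28.6]
```

```bash
python3 - <<'E'
from h import *
s=st();P=np.array(s['eef_pos'])*1000;R0=np.array(s['ee_rot'])
T=np.load('T_w34.npy');K=robot.get_calibration('wrist');th=.368
n=np.sin(th)*ex+np.cos(th)*ez
o,d=ray(K,T,(100+377/2.4,60+413/2.4)); q=P+26.5*n; p=o+d*((q-o)@n)/(d@n); print('specimen top offset tool xyz',np.round(R0.T@(p-P),1))
Rt=tilt(Rdown(78.7),ey,np.degrees(th)); mid=np.array([555.7,8.55,70.8])
for h in(10,1,0): delta([(mid+n*(h-8.5),Rt)])
E
```

```text
66.37 [572.3   5.7 150.4] [[-0.916, 0.193, -0.353], [0.18, 0.981, 0.072], [0.36, 0.002, -0.933]] [ -1.8  31.2  86.7   3.5  83.  -81.8] [ 0.2 -0.4  0.8] 29.1
specimen top offset tool xyz [  1.6  -1.8 -26.5]
[0.001, -0.0, 0.003] [-12.9, -0.6, 78.8] rows 2
[0.001, -0.0, 0.003] [-12.9, -0.6, 87.8] rows 3
[0.001, -0.0, 0.003] [-12.9, -0.6, 88.8] rows 3
```

Request:
jog_arm(moves=[0,0,0.003,-6,0,30,20,0,0,0.003,-12.5,-0.5,60,20,0,0,0.003,-12.5,-0.5,74,20,0,0,0.003,-12.5,-0.5,79,20,0,0,0.003,-12.5,-0.5,79,20,0,0,0.003,-12.5,-0.5,79,20,0,0,0.003,-12.5,-0.5,79,20])

```text
time_s: 66.95
eef_pos: [0.5573, 0.0077, 0.0732]
ee_rot: [[-0.916, 0.197, -0.351], [0.184, 0.98, 0.072], [0.358, 0.002, -0.934]]
wrist_force: [0.2, -1.1, 0.3]
opening: 0.0289
```

```bash
python3 - <<'E'
from h import *
s=st();P=np.array(s['eef_pos'])*1000;R0=np.array(s['ee_rot']);th=.368
n=np.sin(th)*ex+np.cos(th)*ez
Rt=tilt(Rdown(78.7),ey,np.degrees(th)); mid=np.array([555.7,8.55,70.8])
for h in(1,0): delta([(mid+n*(h-8.5),Rt)])
im,T=snap('wrist','w35.png');print(find('wrist',['plate_mid','specimen_mid'],T))
f=find('wrist',['specimen_mid'],T)['specimen_mid'][0][1]; print(R0.T@(np.array(f)-P))
hsv=cv2.cvtColor(im,cv2.COLOR_RGB2HSV);m=((hsv[:,:,0]>8)&(hsv[:,:,0]<30)&(hsv[:,:,1]>100)).astype(np.uint8)
N,l,st_,c=cv2.connectedComponentsWithStats(m)
K=robot.get_calibration('wrist')
g=cv2.cvtColor(im,cv2.COLOR_RGB2GRAY)
for i in range(1,N):
    if st_[i,4]>60 and 230<c[i][0]<285: 
        o,d=ray(K,T,c[i]);q=P+26.5*n;p=o+d*((q-o)@n)/(d@n);print(np.round(c[i]),st_[i],np.round(R0.T@(p-P),1))
E
```

```text
66.95 [557.3   7.7  73.2] [[-0.916, 0.197, -0.351], [0.184, 0.98, 0.072], [0.358, 0.002, -0.934]] [ -1.7  34.8  91.5   3.7  74.4 -82. ] [ 0.2 -1.1  0.3] 28.9
[0.002, 0.002, -0.001] [0.8, 0.5, 10.3] rows 1
[0.002, 0.002, -0.001] [0.8, 0.5, 11.3] rows 1
{'plate_mid': [(0.59, [556.6, 9.2, 71.1])], 'specimen_mid': [(0.89, [563.1, 5.3, 90.8])]}
[  0.52748198  -1.17172972 -18.6659007 ]
[256. 238.] [248 227  17  23 331] [ -0.7   0.4 -26.5]
```

Request:
jog_arm(moves=[0,0,0,0.8,0.5,4,20,0,0,0,0.8,0.5,7,20,0,0,0,0.8,0.5,9,20,0,0,0,0.8,0.5,10,20,0,0,0,0.8,0.5,10,20])

```text
time_s: 67.57
eef_pos: [0.5515, 0.009, 0.0624]
ee_rot: [[-0.914, 0.197, -0.354], [0.184, 0.98, 0.072], [0.361, 0.001, -0.933]]
wrist_force: [0.4, -0.4, -0.5]
opening: 0.029
```

Request:
jog_arm(moves=[0,0,0,0,0,0.7,20,0,0,0,0,0,0.7,20,0,0,0,0,0,0.7,20])

```text
time_s: 67.82
eef_pos: [0.5517, 0.009, 0.0622]
ee_rot: [[-0.915, 0.197, -0.353], [0.184, 0.98, 0.072], [0.36, 0.001, -0.933]]
wrist_force: [0.0, -0.3, 0.5]
opening: 0.0288
```

Request:
jog_arm(moves=[0,0,0,0,0,0.7,20,0,0,0,0,0,0.7,20,0,0,0,0,0,0.7,20])

```text
time_s: 68.07
eef_pos: [0.5516, 0.009, 0.062]
ee_rot: [[-0.915, 0.197, -0.352], [0.184, 0.98, 0.072], [0.36, 0.001, -0.933]]
wrist_force: [-0.2, -0.3, 4.1]
opening: 0.0291
```

Request:
jog_arm(moves=[0,0,0,0,0,0.7,20,0,0,0,0,0,0.7,20,0,0,0,0,0,0.7,20])

```text
time_s: 68.32
eef_pos: [0.5517, 0.009, 0.062]
ee_rot: [[-0.915, 0.197, -0.352], [0.184, 0.98, 0.072], [0.359, 0.001, -0.933]]
wrist_force: [-0.0, -0.2, 9.8]
opening: 0.029
```

```bash
python3 - <<'E'
from h import *
s=st();P=np.array(s['eef_pos'])*1000;R0=np.array(s['ee_rot'])
im,T=snap('wrist','w36.png');print(find('wrist',['plate_mid','specimen_mid'],T))
f=find('wrist',['specimen_mid'],T)['specimen_mid'][0][1]; print(R0.T@(np.array(f)-P))
E
```

```text
68.32 [551.7   9.   62. ] [[-0.915, 0.197, -0.352], [0.184, 0.98, 0.072], [0.359, 0.001, -0.933]] [ -1.6  35.2  92.5   3.7  73.  -82. ] [-0.  -0.2  9.8] 29.0
{'plate_mid': [(0.6, [557.7, 11.2, 73.2])], 'specimen_mid': [(0.83, [557.0, 8.6, 78.4])]}
[  0.93684493   0.65552927 -17.26499877]
```

Contact found (force rising, height constant). I ease the preload, release and retract along the plate normal.

Request:
jog_arm(moves=[0,0,0,0,0,-0.6,20,0,0,0,0,0,-0.6,20,0,0,0,0,0,-0.6,27,0,0,0,0,0,-0.6,31,0,0,0,0,0,-0.6,36,0,0,0,0,0,-0.6,44,0,0,0,0,0,-0.6,50,0,0,0,0,0,-0.6,50,0,0,0,0,0,-15,50,0,0,0,0,0,-40,50,0,0,0,0,0,-75,50,0,0,0,0,0,-110,50])

```text
time_s: 69.52
eef_pos: [0.5894, 0.0012, 0.1641]
ee_rot: [[-0.914, 0.197, -0.355], [0.184, 0.98, 0.072], [0.362, 0.001, -0.932]]
wrist_force: [1.5, 0.3, 0.2]
opening: 0.0503
```

Request:
jog_arm(moves=[0,0,0,-5,0,-30,50,0,0,0,-10,0,-50,50,0,0,0,-10,0,-50,50,0,0,0,-10,0,-50,50])

```text
time_s: 69.85
eef_pos: [0.6171, -0.0043, 0.2066]
ee_rot: [[-0.915, 0.198, -0.352], [0.184, 0.98, 0.072], [0.359, 0.001, -0.933]]
wrist_force: [-0.2, 0.5, -0.3]
opening: 0.0499
```

```bash
python3 - <<'E'
from h import *
s=st()
im,T=snap('wrist','w37.png');np.save('T_w37.npy',T);print(find('wrist',['plate_mid','specimen_mid','plate_bar'],T))
a,Ts=snap('scene','s37.png');print(find('scene',['specimen_mid','plate_mid','plate_bar','scraper_mid','block10_mid','block12_mid','block14_mid'],Ts))
t,Tt=snap('top','t37.png');print(find('top',['specimen_mid','scraper_mid','scraper_mat'],Tt))
K=robot.get_calibration('scene');p=Ts@np.array([.54,.02,.06,1]);u,v=int(K['fx']*p[0]/p[2]+K['cx']),int(K['fy']*p[1]/p[2]+K['cy'])
A=cv2.resize(a[v-70:v+40,u-45:u+75],(436,400),interpolation=2)
B=cv2.resize(im[60:300,150:366],(360,400),interpolation=2)
cv2.imwrite('pics/c37.png',np.hstack([A,B])[:,:,::-1])
E
```

```text
69.85 [617.1  -4.3 206.6] [[-0.915, 0.198, -0.352], [0.184, 0.98, 0.072], [0.359, 0.001, -0.933]] [ -2.5  32.2  77.4   3.3  91.2 -81.6] [-0.2  0.5 -0.3] 49.9
{'plate_mid': [(0.57, [554.3, 9.2, 73.2])], 'specimen_mid': [(0.59, [558.6, 9.8, 77.0])], 'plate_bar': [(0.71, [458.5, 30.5, 103.3])]}
{'specimen_mid': [(0.66, [561.0, 4.8, 80.1])], 'plate_mid': [(0.77, [555.6, 7.0, 70.8])], 'plate_bar': [(0.89, [459.6, 25.1, 97.9])], 'scraper_mid': [(0.77, [564.7, 376.7, 23.6])], 'block10_mid': [(0.22, [402.1, -393.5, -3.3])], 'block12_mid': [], 'block14_mid': []}
{'specimen_mid': [], 'scraper_mid': [(0.61, [563.9, 374.2, 22.1])], 'scraper_mat': []}
```

View pics/c37.png

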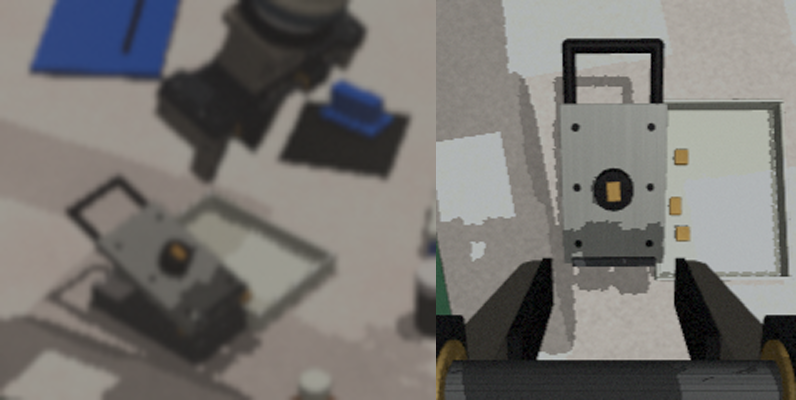

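The specimen sits centred between the middle screw dots (577,187) and (650,187). All three chips are in the tray, the handle is down on the stack, and the scraper is upright on its mat. One last check, then hand in.

Request:
jog_arm(moves=[0,0,0,0,0,0,50,0,0,0,0,0,0,50,0,0,0,0,0,0,50,0,0,0,0,0,0,50,0,0,0,0,0,0,50,0,0,0,0,0,0,50,0,0,0,0,0,0,50,0,0,0,0,0,0,50,0,0,0,0,0,0,50,0,0,0,0,0,0,50,0,0,0,0,0,0,50,0,0,0,0,0,0,50])

```text
time_s: 71.65
eef_pos: [0.6167, -0.0043, 0.2065]
ee_rot: [[-0.915, 0.197, -0.353], [0.184, 0.98, 0.072], [0.36, 0.001, -0.933]]
wrist_force: [-0.5, -0.2, 1.2]
opening: 0.0501
```

```bash
python3 - <<'E'
from h import *
im,T=snap('wrist','w38.png');print(find('wrist',['specimen_mid'],T))
old=cv2.imread('pics/w37.png').astype(int);print('diff',np.abs(old-im[:,:,::-1].astype(int))[60:230,230:420].mean())
chips('wrist','w39.png')
a,Ts=snap('scene','s38.png');print(find('scene','amber_bottle oil_bottle canister scraper_mid scraper_mat'.split(),Ts))
s0=cv2.imread('pics/scene0.png').astype(int);d=np.abs(s0-a[:,:,::-1].astype(int)).max(2)
K=robot.get_calibration('scene')
for k,p in dict(amber=[.758,-.11,.05],oil=[.667,-.363,.03],can=[.772,.116,.03],petri=[.4015,-.394,.01],pot=[.455,.494,.02],box=[.72,.25,.015]).items():
    q=Ts@np.r_[p,1];u,v=int(K['fx']*q[0]/q[2]+K['cx']),int(K['fy']*q[1]/q[2]+K['cy']);print(k,d[v-8:v+9,u-8:u+9].mean().round(1))
robot.sign_off()
E
```

```text
{'specimen_mid': [(0.93, [561.3, 10.9, 78.8])]}
diff 2.83921568627451
wrist px [297. 154.] 64 plate uv [-15.8  55.1] tray uv [-28.8  63. ]
wrist px [256. 175.] 97 plate uv [11.9  0.7] tray uv [2.8 0.7]
wrist px [293. 184.] 57 plate uv [24.  49.3] tray uv [16.7 56.4]
wrist px [298. 200.] 64 plate uv [46.2 54.6] tray uv [42.1 62.4]
{'amber_bottle': [(0.87, [758.7, -108.4, -3.3])], 'oil_bottle': [(0.5, [667.5, -360.6, -1.4])], 'canister': [(0.51, [565.8, 348.5, 4.3])], 'scraper_mid': [(0.65, [561.6, 378.1, 23.1])], 'scraper_mat': [(0.86, [564.8, 345.4, 4.2])]}
amber 3.3
oil 6.1
can 4.8
petri 8.7
pot 67.1
box 7.5
the job is handed in; nothing more can be done
```

I finished the job and handed it in at about 72 s of the 208 s allowed.

**What I did**
- **Wiping:** I wiped all three chips into the tray with two scraper strokes. On the first try the scraper slipped out before touching anything and fell on its side beside the plate. My grip was too shallow, because the real fingertips sit about 11 mm behind the TCP rather than ahead of it. I picked it up with a tilted tool, stood it up on its mat, took it deeper and wiped.
- **Plate and blocks:** I returned the scraper, swung the plate up to about 1.35 rad and stacked the 14, 12 and 10 mm blocks on the pad. Then I lowered the plate until its roll rested on the stack.
- **Specimen:** I laid the specimen on the tilted plate with the tool tilted to match.

**Last checks**
- **Plate angle:** The last readings of the bar height scatter from 98 to 103 mm, against 100.9 mm expected for a 36 mm stack (about 0.368 rad).
- **Specimen:** It sits midway between the plate's middle screw dots in the picture. Network readings scatter by 2–3 mm, and it had not moved over about 1.5 s.
- **Chips:** All three are in the tray.
- **Scraper:** It was knocked about 25 mm during the run. It still stands upright with its centre well over the mat, so I left it there.

**Did not fully agree**
- In the final before/after comparison of the scene picture, the area around the lens pot differed strongly. The arm was in that part of the view and I never worked near the pot, but I did not confirm that it is unmoved. The other five bystanders looked unchanged in that comparison.
- The last network search for the canister returned the scraper mat's position instead. The picture at the canister itself had not changed.

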